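Clamp a circuit board on its sloping rest and trigger the inspection picture

ROBOT

A 7-joint arm with a two-finger parallel gripper is mounted at the origin on the work surface. World frame = base frame: x ahead of the robot, y to its left, z up, the work surface at z = 0. Lengths are in mm, angles in rad, forces in N, time in s.
With the tool pointing down it reaches from about 350 to 900 mm from the base axis. Payload 19.9 kg.
Tool frame: the origin (TCP) lies between the finger pads; the fingertips stand 11 mm ahead of it and the grasp point (between the pads) lies 8 mm behind it; y points along the fingers, z is the direction in which the jaws open and shut, and the axes are right-handed (so a half turn about y gives the same grasp; the last joint's range is limited). The gripper opens to 94 mm and grips with 3 to 60 N. Pads are 16 mm wide; open, the fingers measure 119 mm over their backs; the gripper's body (75 mm by 177 mm) begins 78 mm behind the grasp point.
Start: joints at [-1.369, 0.417, -0.01, 1.614, 0.005, 1.111, -0.053], TCP at [150.861, 606.496, 184.925] pointing down, gripper open.
Joint ranges: [-2.81, 2.81], [-0.39, 2.02], [-1.27, 1.25], [0.06, 2.57], [-1.19, 4.33], [0.19, 2], [-2.82, 2.82]. Speed limits (rad/s): [1.89, 1.89, 2.39, 2.39, 3.01, 3.01, 3.01].

INTERFACE

Orientations are given as a rotation vector (axis times angle).
In Python, from plant import env gives the robot as it stands.
- The arm moves only by the tool servo_tool, never from a script. Its argument "plan" is a list of rows, each an object with "xyz": the shift along the tool's x, y, z in cm, a list of three; "dr": the turn, a rotation vector about the tool's x, y, z in degrees, a list of three. In form: [{"xyz": [x, y, z], "dr": [wx, wy, wz]}, ...]. A call has 1 to 20 rows; each row is the pose to reach, as a shift and turn from the pose measured when the call began, along the tool's axes at that moment; what a row does not reach only later rows make up. A row lasts 1/8 s, in which the tool goes at most 62.5 mm and 10.7 degrees, less where a joint would pass 70% of its speed; a pose out of reach is approached as far as the arm can. A call with a gripper value outside its range is refused whole. "jaw" is the closure in counts, from 0 (fully open) to 255 (shut), set as the call begins (left out, the last holds). The fingers move at their own pace and stop on an object; "squeeze" is the grip in N (left out, the last holds). Time passes only in rows, so rows that repeat a pose let the fingers close. It gives the time, the measured TCP pose, the force and the opening at its end, in the units of the state.
- env.get_state(): the state, without advancing time (a new reading comes with each control period).
- env.read_camera(name): name is "side" or "top" or "wrist"; returns a dict with "image" (384x512x3 uint8, red, green, blue), "camera_matrix" (3x3 intrinsics, pixels), "cam_to_world" (4x4, takes a point from camera to world coordinates). Camera axes: x right, y down, z forward; pixel columns grow to the right and rows downward; lengths in mm; the calibration is good to about 2 mm. The wrist camera is an equidistant fisheye: a pixel r from the principal point sees the ray r / f radians off the axis. A picture is of the moment at which its call begins. There is no depth.
- env.hand_in(): hands the job in, once; it reports no verdict.
The state is a dict: "time": time; "joints": joint angles; "dq": joint speeds; "effort": joint torques, N m; "eef_pos": TCP position; "tcp_rot": TCP orientation; "contact_force": force on the tool from outside, world axes, zero at the start; "moment": the same for the moment, N m; "width": finger opening in mm.
Only numpy, scipy, OpenCV 4.12 (cv2) and the standard library are available. Lean on these libraries where they do the work, as an engineer would, in place of code of your own. Each camera call takes 0.05 s, during which the arm holds its last target. There are 200 camera calls.

TASK

The circuit board lies loose on the sloping rest: wind the clamp's crank clockwise until the sprung pad meets the board, then snug it by feel until the pad's spring is about half pressed in, and never right up solid. Then, with the board held, push the spring-return slide of the camera trigger all the way to its end and let it snap back by itself. Leave the board where it lies and do not disturb the bottle, screwdriver or pliers.

Things in the scene. Friction and masses are not known exactly. Their poses are not given: they have to be found in the camera images.
- rest: Fixed sloping board rest, foot 150 x 170 mm. Origin: centre of its underside on the bench; turns about vertical only; x is level, to the uphill side. Its aluminium bed (130 mm up the slope, 170 mm wide) slopes 35 degrees, facing up and -x. A grey C-frame stands at its +y edge: post at y = 65 to 83 mm, arm 34 mm wide from it to the screw; the arm's top is 95 mm above the bed.
- bed (a point): Point where the screw's axis meets the top face of the bed, 70 mm above the bench. Axes (fixed): z square to the bed along the screw axis, up and towards the low side; x straight up the slope; y level, to the C-frame's side.
- crank (a joint): Clamp screw's crank, rad, 0 to 13; grows clockwise as seen from the handle's side. Each radian moves screw, crank, handle and pad 4 mm towards the bed. In the bed frame the handle stands in direction (-cos q, +sin q) from the axis: straight downhill at 0. Starts at 0 to 4; the pad meets the board at about 9. Friction 0.14 N m (3.5 N at the handle): it stays where it is left.
- handle_mid (a point): Middle of the crank's handle: black cylinder, 20 mm diameter, 44 mm long, parallel to the screw axis, 40 mm out from it, free to spin on its pin so it can stay gripped as the crank goes round. Point is 22 mm below its outer end, 24 mm above the flat crank arm, and 181 mm above the bed at crank 0 (4 mm less per radian). Its z axis: along the screw, away from the bed.
- pad_face (a point): Centre of the lower face of the round rubber-faced pad, 30 mm in diameter, on the screw's lower end: 48 mm above the bed at crank 0, 4 mm less per radian until it meets the board. Its z axis is the screw's.
- pad (a joint): How far the pad is pressed back on its spring, m: 0 free, 0.008 solid. 5 N per mm, no preload. Seen as the gap between the pad's steel back and the collar on the screw above it: 8 mm when free. Half pressed is 4 mm: 20 N on the board, 1 rad of crank past the touch, and about 2 N more at the handle than when it runs free.
- board: The loose work: aluminium base plate 80 mm up the slope x 110 mm wide x 12 mm thick, about 0.3 kg, with two dark blue board strips (parts up to 8 mm tall) and a bare land 40 mm wide between them, where the pad comes down. It lies on the bed against two low stops at the low side. Origin: centre of its underside; z square to the bed.
- trigger_box: Fixed camera trigger: low grey box 80 mm (x) x 130 mm (y) x 30 mm high, with one black slide knob standing on top in a dark slot. Origin: centre of its underside. It may stand to the left or to the right of the rest; the open tray then stands on the other side.
- slide (a joint): Travel of the slide along the trigger box's +y, m: 0 at rest, 0.035 at its end. A spring pushes it back: 2 N at the start, 6 N at the end.
- slide_grip (a point): Grip point of the slide: black block 16 mm (box x) x 22 mm (box y) x 30 mm tall on the box's top; the point is on its mid-line, 18 mm above its foot, 48 mm above the bench. Its axes are the trigger box's.
- parts_tray: Bystander, fixed: open grey parts tray 85 x 120 x 35 mm with dividers. Origin: centre of its underside.
- solvent: Bystander: white bottle with a black cap, 48 mm diameter, 120 mm tall, standing. Origin: centre of its underside.
- screwdriver: Bystander: screwdriver with a red handle, 170 mm long, lying. Origin: on the tool's underside.
- pliers: Bystander: pliers with orange handles, 160 mm long, lying. Origin: on the tool's underside near the pivot.
- lamp (a point): Middle of the white lamp tube over the uphill side (26 mm thick; from y = -20 to +85 mm in the rest's frame, on one bent rod at y = 79 mm): its line is 125 mm uphill of the screw axis and 225 mm above the bed, in the bed's frame. An upright hand meets it on the uphill half of the crank's turn: hold the tool along the screw, tilted 35 degrees.

How it is judged:
By the outcome, as a careful person would: the job done as asked, in the order asked, and still so for the second after the job is handed in, with the robot touching nothing.
It also fails if it takes over 64 s, if anything falls off the work surface, if the arm or the gripper's body presses on something with over 40 N, if the wrist force passes 120 N, or if a joint passes its speed limit or range.

## Working session

There is one attempt and no reset: what is moved stays moved. The work goes in short steps, Python scripts to look and compute and a tool call to move; the robot and the scene stay as the last step left them, time stands still between calls to the robot, and variables do not carry over. Pictures are saved under pics/ and viewed, about 8 in all and at most 12, crops included, and the job is handed in when it is done.

Besides the shell and the picture viewer there is one more tool, called after ">>>" as name(argument=value, ...) on one line, values as JSON. servo_tool: Moves the arm, as the interface text tells. Its arguments: {"type":"object","properties":{"plan":{"type":"array","items":{"type":"object","properties":{"xyz":{"type":"array","items":{"type":"number"}},"dr":{"type":"array","items":{"type":"number"}}}}},"jaw":{"type":"number"},"squeeze":{"type":"number"}},"required":["plan"]}

```bash
ls; mkdir -p pics; python3 - <<'E'
from plant import env
import cv2,numpy as np
s=env.get_state(); print(s)
for n in ["side","top","wrist"]:
    r=env.read_camera(n); cv2.imwrite(f"pics/{n}0.png",r["image"][:,:,::-1]); print(n,r["camera_matrix"].tolist(),np.round(r["cam_to_world"],4).tolist())
a=[cv2.imread(f"pics/{n}0.png") for n in ["side","top"]]
E
```

```text
pics
{'time': 0.0, 'joints': array([-1.36851401,  0.41797766, -0.01029418,  1.61419973,  0.00470247,
        1.11068356, -0.05299588]), 'dq': array([-0.00061041,  0.00049375,  0.00135545, -0.00110598, -0.00047424,
       -0.00053723, -0.00187869]), 'effort': array([ 1.56703805e-03, -8.51254106e+01,  6.39597047e-01, -4.25990653e+01,
       -4.87097783e-02,  1.86806498e-02,  1.01302107e-04]), 'eef_pos': array([150.7801962 , 606.11262208, 184.31230102]), 'tcp_rot': array([-1.56355564,  0.19145086, -0.19136682]), 'contact_force': array([-0.03703854, -0.37566681, -1.16321784]), 'moment': array([-0.00424908,  0.03000553,  0.02203424]), 'width': 93.84327436819137}
side [[410.95604852241024, 0.0, 254.16556503476056], [0.0, 410.95604852241024, 189.04860754925903], [0.0, 0.0, 1.0]] [[0.9008, -0.2272, 0.3699, 63.1436], [-0.4341, -0.484, 0.7598, -881.2304], [0.0064, -0.8451, -0.5346, 894.7557], [0.0, 0.0, 0.0, 1.0]]
top [[382.88978552795606, 0.0, 259.76933154610833], [0.0, 382.88978552795606, 191.88453194218357], [0.0, 0.0, 1.0]] [[-0.0235, -0.9853, 0.1695, 371.307], [-0.9997, 0.0242, 0.002, 65.1406], [-0.0061, -0.1694, -0.9855, 1235.3283], [0.0, 0.0, 0.0, 1.0]]
wrist [[297.3186396354542, 0.0, 247.74699665312917], [0.0, 297.3186396354542, 191.66699161198673], [0.0, 0.0, 1.0]] [[0.2403, 0.9356, 0.2585, 75.5945], [0.9707, -0.2314, -0.0649, 625.6463], [-0.0009, 0.2665, -0.9638, 383.7557], [0.0, 0.0, 0.0, 1.0]]
```

View pics/side0.png

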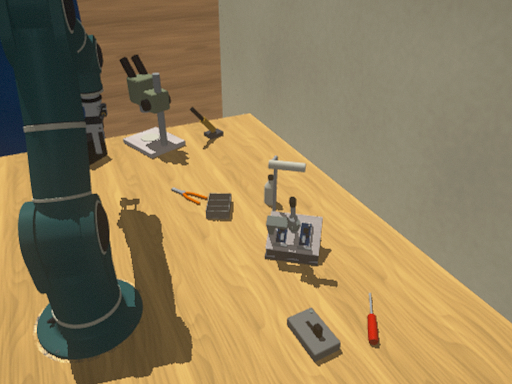

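View pics/top0.png

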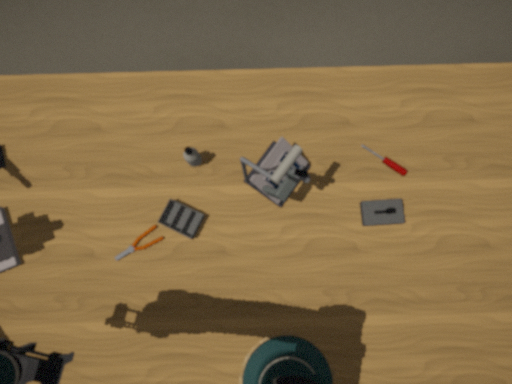

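```bash
python3 - <<'E'
import cv2,numpy as np
s=cv2.imread("pics/side0.png");t=cv2.imread("pics/top0.png")
f=lambda im,x,y,w,h,k:cv2.resize(im[y:y+h,x:x+w],None,fx=k,fy=k,interpolation=cv2.INTER_CUBIC)
A=f(s,255,150,80,120,5); B=f(t,235,130,80,84,5)
C=np.zeros((600,800,3),np.uint8);C[:600,:400]=A;C[:420,400:800]=B
C[425:425+170,400:400+190]=cv2.resize(s[305:360,282:344],(190,170));C[425:425+160,600:800]=f(t,358,192,50,40,4)
cv2.imwrite("pics/c1.png",C)
E
```

```text
(no output)
```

View pics/c1.png

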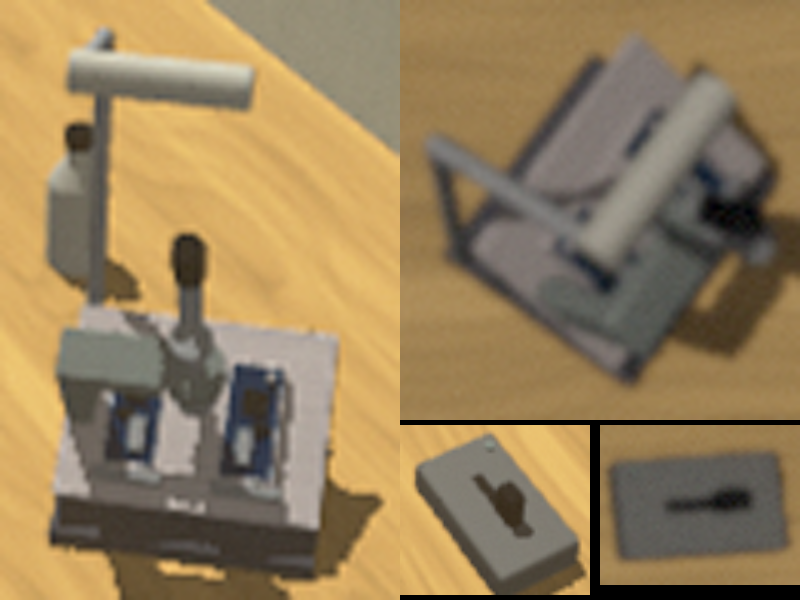

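```bash
cat > h.py <<'E'
import cv2,numpy as np
from plant import env
cams={}
def load():
    for n in("side","top"):
        r=env.read_camera(n);M=np.linalg.inv(r["cam_to_world"]);cams[n]=(r["camera_matrix"],M,r["image"])
    return cams
def tri(ps,pt):
    P=[cams[n][0]@cams[n][1][:3] for n in("side","top")]
    X=cv2.triangulatePoints(P[0],P[1],np.array(ps,float).reshape(-1,2).T,np.array(pt,float).reshape(-1,2).T)
    return (X[:3]/X[3]).T
def proj(n,X):
    X=np.atleast_2d(X);K,M,_=cams[n];c=X@M[:3,:3].T+M[:3,3];p=c@K.T;return p[:,:2]/p[:,2:]
def plane(n,uv,z):
    K,M,_=cams[n];C=np.linalg.inv(M);d=np.linalg.inv(K)@[uv[0],uv[1],1];d=C[:3,:3]@d;return C[:3,3]+d*(z-C[2,3])/d[2]
E
python3 - <<'E'
from h import *
load()
S=lambda x,y:(255+x/5,150+y/5)
T=lambda x,y:(235+(x-400)/5,130+y/5)
f=dict(lampA=(S(72,72),T(592,248)),lampB=(S(250,85),T(722,92)),upR=(S(338,338),T(635,38)),loR=(S(318,525),T(775,165)),loL=(S(58,490),T(630,380)),upL=(S(85,308),T(465,235)),handle=(S(190,260),T(735,213)))
for k,(a,b) in f.items():
    X=tri(a,b);print(k,np.round(X,0),np.round(proj("side",X)-a,1))
# masks
for n in("side","top"):
    im=cams[n][2];g=im.astype(int)
    hsv=cv2.cvtColor(im,cv2.COLOR_RGB2HSV)
    if n=="side": print(n,"box top corners guess")
    m=(hsv[...,1]<60).astype(np.uint8)
    x0,y0,x1,y1=(280,300,345,362) if n=="side" else(355,190,412,235)
    sub=m[y0:y1,x0:x1]; nn,l,st,ce=cv2.connectedComponentsWithStats(sub)
    k=1+np.argmax(st[1:,4]);c=cv2.findContours((l==k).astype(np.uint8),0,2)[0][0]+[x0,y0]
    print(n,st[k],cv2.minAreaRect(c),cv2.approxPolyDP(c,3,True).reshape(-1,2).tolist())
    dk=(im.max(2)<60).astype(np.uint8)[y0:y1,x0:x1];nn,l,st,ce=cv2.connectedComponentsWithStats(dk);print(st[1:].tolist(),(ce[1:]+[x0,y0]).tolist())
E
```

```text
lampA [[557.  33. 322.]] [[ 0.2 -0. ]]
lampB [[634. -33. 329.]] [[-0.3  0.1]]
upR [[736.  -6. 102.]] [[-0.5  0.1]]
loR [[668. -96.  40.]] [[-0.4  0.1]]
loL [[534.   0.  42.]] [[-1.1  0.2]]
upL [[612. 103.  94.]] [[ 0.6 -0.1]]
handle [[594. -47. 230.]] [[-0.  0.]]
side box top corners guess
side [   8    8   52   50 1196] ((312.21270751953125, 331.5819091796875), (50.62813949584961, 31.467763900756836), 53.530765533447266) [[310, 308], [288, 318], [288, 325], [315, 357], [339, 342]]
[[37, 24, 1, 1, 1], [33, 26, 9, 12, 57]] [[317.0, 324.0], [317.43859649122805, 332.03508771929825]]
top [  6   9  43  26 967] ((382.0133361816406, 211.6991424560547), (23.747283935546875, 41.44133758544922), 86.18592071533203) [[401, 200], [362, 202], [363, 223], [402, 222]]
[[20, 18, 21, 6, 72]] [[387.02777777777777, 210.73611111111111]]
```

```bash
cat >> h.py <<'E'
def bedR(yaw):
    c,s=np.cos(yaw),np.sin(yaw);a=np.radians(35)
    x=np.array([c*np.cos(a),s*np.cos(a),np.sin(a)]);y=np.array([-s,c,0]);return np.c_[x,y,np.cross(x,y)]
E
python3 - <<'E'
from h import *
from scipy.optimize import least_squares
load()
S=lambda x,y:(255+x/5,150+y/5)
T=lambda x,y:(235+(x-400)/5,130+y/5)
ob=[(S(72,72),T(592,248)),(S(250,85),T(722,92)),(S(338,338),T(635,38)),(S(318,525),T(775,165)),(S(58,490),T(630,380)),(S(85,308),T(465,235)),(S(190,260),T(735,213))]
s=np.array([o[0] for o in ob]);t=np.array([o[1] for o in ob])
def pts(p):
    q=p[3]
    L=np.array([[125,85,225],[125,-20,225],[65,-85,0],[-65,-85,0],[-65,85,0],[65,85,0],[-40*np.cos(q),40*np.sin(q),181-4*q]])
    return np.array([p[0],p[1],70])+L@bedR(p[2]).T
r=lambda p:np.r_[(proj("side",pts(p))-s).ravel(),(proj("top",pts(p))-t).ravel()]
f=least_squares(r,[637,0,.9,1.5],loss='soft_l1');print(f.x,np.degrees(f.x[2]));print(np.round(f.fun,1))
# handle-only q
b=bedR(f.x[2]);h=tri(s[6],t[6])[0];print("handle bed",(h-[f.x[0],f.x[1],70])@b)
# trigger
for c in ([401,200],[362,202],[363,223],[402,222]): print(np.round(plane("top",c,30)))
for c in ([310,308],[288,318],[339,342]): print("s",np.round(plane("side",c,30)))
for z in(30,48,60):print(z,plane("top",(387,210.7),z),plane("side",(317.4,332),z))
im=cams["top"][2];m=(im.max(2)<60)[205:218,370:402];print("\n".join("".join("#" if v else "." for v in r) for r in m))
m=(cams["side"][2].max(2)<75)[315:350,298:332];print("\n".join("".join("#" if v else "." for v in r) for r in m))
E
```

```text
[6.37036703e+02 4.55958103e-01 9.03279763e-01 3.03305570e+00] 51.75411813383966
[-0.7 -0.7  0.3  0.8  0.6 -0.5 -0.4  1.1 -1.7  0.1 -0.4 -1.3 -0.  -0.2
  0.5  1.3 -0.1 -1.   1.8 -1.4 -0.9 -0.6 -3.2 -1.9  2.3  2.7  0.  -0.1]
handle bed [ 39.3011536    4.22051916 168.22895937]
[ 541. -380.   30.]
[ 538. -256.   30.]
[ 471. -255.   30.]
[ 472. -377.   30.]
s [ 537. -258.   30.]
s [ 467. -262.   30.]
s [ 544. -381.   30.]
30 [ 508.38422508 -333.07255087   30.        ] [ 511.9511384  -332.96381997   30.        ]
48 [ 506.33715663 -327.1257592    48.        ] [ 502.6091536  -344.37605797   48.        ]
60 [ 504.97244433 -323.16123142   60.        ] [ 496.38116373 -351.98421664   60.        ]
................................
................................
................................
..................#######.......
................##########......
..............############......
......####################......
.....####################.......
.................###.#..........
................................
................................
................................
..........
[... 547 characters left out ...]

..............##########..........
...............#########..........
...............#########..........
................########..........
.................#######..........
..................######..........
..................######..........
....................#####.........
.....................##.##........
.#...................###.##.......
.#....................####........
..#...............................
...#..............................
....#.............................
....#.............................
....##.#..........................
.....##...........................
......#.#.........................
.......#.#........................
.......###......................#.
```

```bash
cat >> h.py <<'E'
from scipy.spatial.transform import Rotation as Ro
O=np.array([637.,.5,70]);B=bedR(0.9033)
def goal(p,R,msg=""):
    s=env.get_state();R0=Ro.from_rotvec(s["tcp_rot"])
    print(msg,"xyz",np.round(R0.inv().apply(np.array(p)-s["eef_pos"])/10,2).tolist(),"dr",np.round((R0.inv()*R).as_rotvec(degrees=True),1).tolist())
def Rg(sgn): # tool y=-bedz, z=sgn*bed y
    y=-B[:,2];z=sgn*B[:,1];return Ro.from_matrix(np.c_[np.cross(y,z),y,z])
def bp(v):return O+B@np.array(v,float)
E
python3 - <<'E'
from h import *
s=env.get_state();R0=Ro.from_rotvec(s["tcp_rot"]);print(np.round(R0.as_matrix(),2))
for a in(1,-1):
  print(np.round(Rg(a).as_matrix(),2)); goal(bp([39.3,4.2,165+120]),Rg(a),a)
print(bp([39.3,4.2,165]),bp([39.3,4.2,285]))
goal([420,250,420],R0,"mid");goal([480,-130,420],R0,"w2")
E
```

```text
[[ 0.97 -0.    0.24]
 [-0.24 -0.    0.97]
 [ 0.   -1.   -0.  ]]
[[ 0.51  0.36 -0.79]
 [ 0.64  0.45  0.62]
 [ 0.57 -0.82  0.  ]]
1 xyz [56.03, -14.1, -58.86] dr [20.1, -63.6, -31.0]
[[-0.51  0.36  0.79]
 [-0.64  0.45 -0.62]
 [-0.57 -0.82 -0.  ]]
-1 xyz [56.03, -14.1, -58.86] dr [34.7, 110.2, 22.5]
[595.04511665 -45.94469946 227.70164126] [ 552.43837159 -100.00133868  325.99988657]
mid xyz [34.73, -23.51, -28.1] dr [0.0, 0.0, 0.0]
w2 xyz [49.72, -23.5, -63.53] dr [0.0, 0.0, 0.0]
```

>>> servo_tool(plan=[{"xyz":[3,-5,-2],"dr":[0,0,0]},{"xyz":[7,-10,-5],"dr":[2.5,8,1.6]},{"xyz":[12,-14,-8.5],"dr":[5,16,3.2]},{"xyz":[17,-17,-12],"dr":[7.5,24,4.9]},{"xyz":[21,-20,-16],"dr":[10,32,6.5]},{"xyz":[26,-22,-20],"dr":[12.6,40,8.2]},{"xyz":[31,-23.5,-24],"dr":[15,48,9.8]},{"xyz":[35,-23.5,-28],"dr":[17.6,56,11.4]},{"xyz":[38,-23.5,-33],"dr":[20,64,13]},{"xyz":[40.5,-23.5,-38],"dr":[22.7,72,14.7]},{"xyz":[42.5,-23.5,-43],"dr":[25.2,80,16.3]},{"xyz":[44.5,-23.5,-48],"dr":[27.7,88,18]},{"xyz":[46.5,-23.5,-53],"dr":[30.2,96,19.6]},{"xyz":[48,-23.5,-58],"dr":[32.7,104,21.2]},{"xyz":[49.5,-23.5,-63],"dr":[34.7,110.2,22.5]},{"xyz":[49.5,-23.5,-63],"dr":[34.7,110.2,22.5]}])

```text
time: 2.35
eef_pos: [478.6, -128.2, 420.0]
tcp_rot: [-0.245, 1.706, -1.256]
contact_force: [-0.2, 1.1, 0.2]
width: 94.0
```

```bash
python3 - <<'E'
from h import *
s=env.get_state();print(s["joints"])
goal(bp([39.3,4.2,285]),Rg(-1),"pre")
goal(bp([39.3,4.2,165]),Rg(-1),"grasp")
r=env.read_camera("wrist");cv2.imwrite("pics/w1.png",r["image"][:,:,::-1])
E
```

```text
[-0.52279942 -0.10997208  1.06790185  1.78708809 -0.52214733  1.35382349
 -0.02826208]
pre xyz [-0.19, 11.6, 4.01] dr [-0.2, -0.4, 0.0]
grasp xyz [-0.19, 23.6, 3.97] dr [-0.2, -0.4, 0.0]
```

>>> servo_tool(plan=[{"xyz":[0,4,2],"dr":[0,0,0]},{"xyz":[-0.2,8,4],"dr":[-0.2,-0.4,0]},{"xyz":[-0.2,11.6,4],"dr":[-0.2,-0.4,0]},{"xyz":[-0.2,11.6,4],"dr":[-0.2,-0.4,0]}])

```text
time: 2.9
eef_pos: [552.2, -94.5, 323.8]
tcp_rot: [-0.261, 1.704, -1.245]
contact_force: [-0.4, 0.0, 0.4]
width: 94.1
```

```bash
python3 - <<'E'
from h import *
s=env.get_state();print(s["joints"],s["contact_force"])
goal(bp([39.3,4.2,285]),Rg(-1),"pre")
goal(bp([39.3,4.2,165]),Rg(-1),"grasp")
r=env.read_camera("wrist");im=r["image"];K=r["camera_matrix"];M=np.linalg.inv(r["cam_to_world"])
for k in(0,22,-20):
    c=M[:3,:3]@bp([39.3,4.2,168.2+k])+M[:3,3];th=np.arctan2(np.hypot(c[0],c[1]),c[2]);u=c[:2]/np.hypot(c[0],c[1])*th*K[0,0]+K[:2,2];print(k,u)
    im=cv2.circle(im.copy(),tuple(int(v) for v in u),2,(255,0,0),-1)
cv2.imwrite("pics/w2.png",cv2.resize(im[:,:,::-1],(768,576)))
E
```

```text
[-0.49999655  0.21611115  1.12850598  1.8492625  -0.84337628  1.29634235
  0.24064655] [-0.41941331  0.0139302   0.36653365]
pre xyz [0.22, -0.43, 0.35] dr [0.4, 0.3, 0.2]
grasp xyz [0.18, 11.57, 0.45] dr [0.4, 0.3, 0.2]
0 [252.31664549 185.80511397]
22 [252.45367867 191.25434932]
-20 [252.20615564 181.44170266]
```

View pics/w2.png

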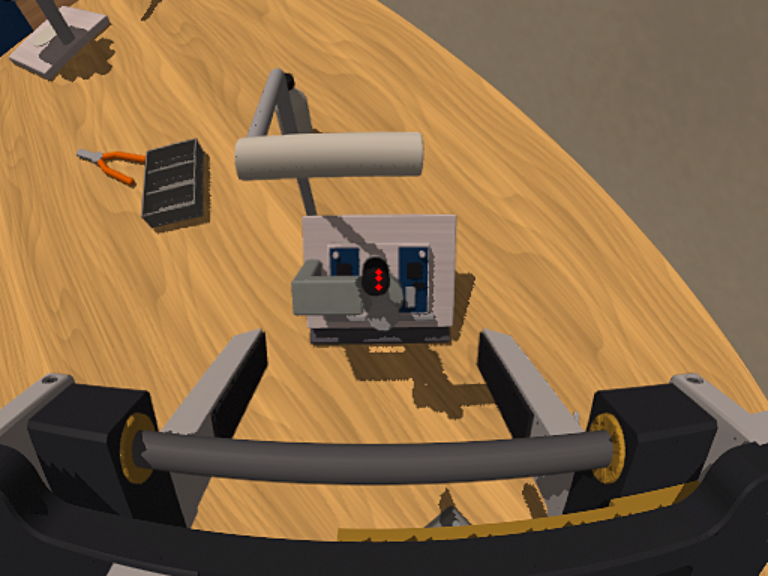

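>>> servo_tool(plan=[{"xyz":[0.2,4,0.3],"dr":[0.3,0.2,0.1]},{"xyz":[0.2,8,0.35],"dr":[0.4,0.3,0.2]},{"xyz":[0.2,11,0.35],"dr":[0.4,0.3,0.2]},{"xyz":[0.2,11.5,0.35],"dr":[0.4,0.3,0.2]},{"xyz":[0.2,11.5,0.35],"dr":[0.4,0.3,0.2]}])

```text
time: 3.58
eef_pos: [594.4, -48.2, 232.0]
tcp_rot: [-0.246, 1.7, -1.251]
contact_force: [0.2, -0.2, -0.1]
width: 93.9
```

```bash
python3 - <<'E'
from h import *
s=env.get_state();print(s["joints"],s["contact_force"])
goal(bp([39.3,4.2,165]),Rg(-1),"grasp");print((s["eef_pos"]-O)@B)
r=env.read_camera("wrist");im=r["image"];cv2.imwrite("pics/w3.png",im[100:300,130:390,::-1].repeat(3,0).repeat(3,1))
E
```

```text
[-0.47081608  0.37302834  1.02160903  1.93588091 -1.04769181  1.16274443
  0.36387213] [ 0.16614077 -0.17069832 -0.06486123]
grasp xyz [0.07, 0.47, -0.09] dr [-0.2, 0.0, -0.2]
[ 40.01453264   3.28562671 169.72656844]
```

View pics/w3.png

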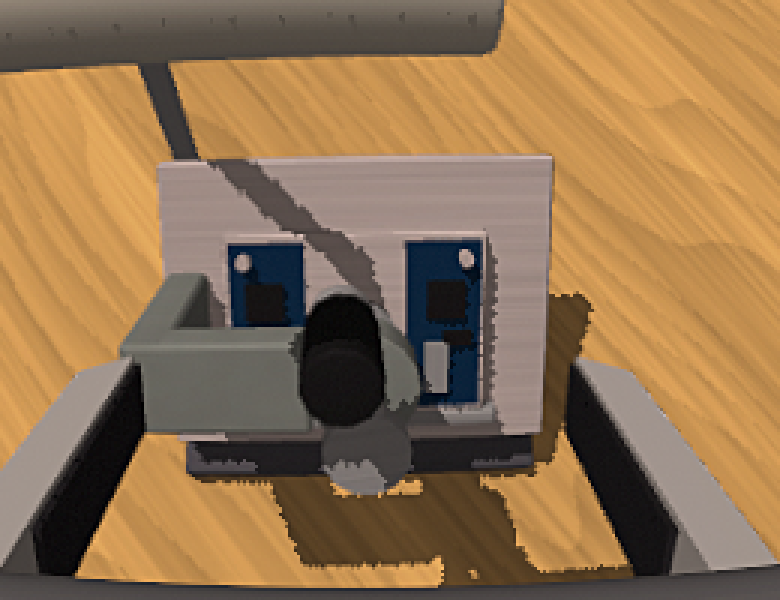

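>>> servo_tool(plan=[{"xyz":[0,0.4,-0.05],"dr":[0,0,0]},{"xyz":[0,0.4,-0.05],"dr":[0,0,0]},{"xyz":[0,0.4,-0.05],"dr":[0,0,0]},{"xyz":[0,0.4,-0.05],"dr":[0,0,0]},{"xyz":[0,0.4,-0.05],"dr":[0,0,0]},{"xyz":[0,0.4,-0.05],"dr":[0,0,0]}], jaw=255, squeeze=25)

```text
time: 4.38
eef_pos: [595.5, -46.3, 228.8]
tcp_rot: [-0.246, 1.7, -1.251]
contact_force: [0.1, 1.0, -0.5]
width: 37.4
```

```bash
cat >> h.py <<'E'
def circ(q0,qs,r=40,c=(0,0),zoff=-3,R=None):
    "print rows to follow handle; zoff: TCP height relative to handle_mid"
    for q in qs: goal(bp([c[0]-r*np.cos(q),c[1]+r*np.sin(q),181-4*q+zoff]),R or Rg(-1),"%.2f"%q)
def st():
    s=env.get_state();l=(s["eef_pos"]-O)@B;q=np.arctan2(l[1],-l[0])
    print("t %.2f"%s["time"],"bed",np.round(l,1),"q",round(q,3),"r",round(np.hypot(l[0],l[1]),1),"F bed",np.round(s["contact_force"]@B,1),"w",round(s["width"],1),"J",np.round(s["joints"],2))
    f=s["contact_force"]@B; t=np.array([np.sin(q),np.cos(q)]);print("tangential F on tool",round(f[:2]@t,2)); return s,l,q
E
python3 - <<'E'
from h import *
st()
circ(0,np.arange(3.05,4.3,.15))
E
```

```text
t 4.38 bed [ 39.9   3.6 165.9] q 3.051 r 40.1 F bed [ 0.4  0.5 -0.9] w 37.4 J [-0.47  0.38  1.02  1.94 -1.05  1.16  0.37]
tangential F on tool -0.49
3.05 xyz [0.01, 0.01, -0.0] dr [-0.2, 0.0, -0.2]
3.20 xyz [0.0, 0.07, 0.59] dr [-0.2, 0.0, -0.2]
3.35 xyz [0.08, 0.13, 1.19] dr [-0.2, 0.0, -0.2]
3.50 xyz [0.25, 0.2, 1.76] dr [-0.2, 0.0, -0.2]
3.65 xyz [0.5, 0.26, 2.31] dr [-0.2, 0.0, -0.2]
3.80 xyz [0.83, 0.32, 2.81] dr [-0.2, 0.0, -0.2]
3.95 xyz [1.23, 0.38, 3.25] dr [-0.2, 0.0, -0.2]
4.10 xyz [1.7, 0.44, 3.63] dr [-0.2, 0.0, -0.2]
4.25 xyz [2.21, 0.5, 3.94] dr [-0.2, 0.0, -0.2]
```

>>> servo_tool(plan=[{"xyz":[0,0,0],"dr":[0,0,0]},{"xyz":[0,0,0],"dr":[0,0,0]},{"xyz":[0,0,0],"dr":[0,0,0]},{"xyz":[0,0,0],"dr":[0,0,0]}])

```text
time: 4.88
eef_pos: [595.4, -46.0, 228.7]
tcp_rot: [-0.246, 1.7, -1.251]
contact_force: [-1.9, 3.2, -0.1]
width: 17.0
```

```bash
python3 - <<'E'
from h import *
st()
circ(0,np.arange(3.05,4.3,.15))
E
```

```text
t 4.88 bed [ 40.    3.9 165.7] q 3.044 r 40.2 F bed [ 1.   3.5 -0.8] w 17.0 J [-0.47  0.38  1.02  1.94 -1.05  1.16  0.37]
tangential F on tool -3.38
3.05 xyz [0.02, -0.01, 0.03] dr [-0.2, 0.0, -0.2]
3.20 xyz [0.01, 0.05, 0.63] dr [-0.2, 0.0, -0.2]
3.35 xyz [0.09, 0.11, 1.22] dr [-0.2, 0.0, -0.2]
3.50 xyz [0.26, 0.18, 1.79] dr [-0.2, 0.0, -0.2]
3.65 xyz [0.51, 0.24, 2.34] dr [-0.2, 0.0, -0.2]
3.80 xyz [0.84, 0.3, 2.84] dr [-0.2, 0.0, -0.2]
3.95 xyz [1.24, 0.36, 3.28] dr [-0.2, 0.0, -0.2]
4.10 xyz [1.7, 0.42, 3.66] dr [-0.2, 0.0, -0.2]
4.25 xyz [2.22, 0.48, 3.97] dr [-0.2, 0.0, -0.2]
```

```bash
python3 - <<'E'
from h import *
r=env.read_camera("wrist");im=r["image"];cv2.imwrite("pics/w4.png",im[100:300,130:390,::-1].repeat(3,0).repeat(3,1));st()
E
```

```text
t 4.92 bed [ 40.    3.9 165.7] q 3.045 r 40.2 F bed [ 0.4  3.7 -1.3] w 17.4 J [-0.47  0.38  1.02  1.94 -1.05  1.16  0.37]
tangential F on tool -3.68
```

View pics/w4.png

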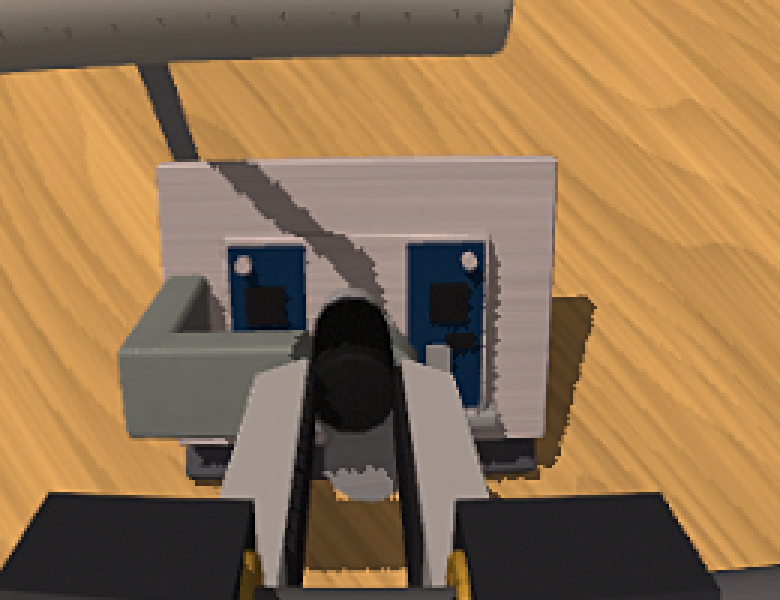

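>>> servo_tool(plan=[{"xyz":[0,0.05,0.6],"dr":[-0.2,0,-0.2]},{"xyz":[0.1,0.1,1.2],"dr":[-0.2,0,-0.2]},{"xyz":[0.25,0.2,1.8],"dr":[-0.2,0,-0.2]},{"xyz":[0.5,0.25,2.35],"dr":[-0.2,0,-0.2]},{"xyz":[0.85,0.3,2.85],"dr":[-0.2,0,-0.2]},{"xyz":[1.25,0.35,3.3],"dr":[-0.2,0,-0.2]},{"xyz":[1.7,0.4,3.65],"dr":[-0.2,0,-0.2]},{"xyz":[2.2,0.5,3.95],"dr":[-0.2,0,-0.2]}])

```text
time: 5.92
eef_pos: [617.4, -84.0, 212.4]
tcp_rot: [-0.25, 1.702, -1.253]
contact_force: [-6.1, -2.5, 8.1]
width: 0.5
```

```bash
python3 - <<'E'
from h import *
st()
circ(0,np.arange(4.4,6.6,.15))
E
```

```text
t 5.92 bed [ 17.3 -36.9 161.7] q -2.01 r 40.8 F bed [-0.   3.2  9.9] w 0.5 J [-0.34  0.48  0.97  1.87 -1.1   1.22  0.43]
tangential F on tool -1.38
4.40 xyz [0.5, 0.13, 0.12] dr [-0.1, -0.0, 0.0]
4.55 xyz [1.09, 0.19, 0.26] dr [-0.1, -0.0, 0.0]
4.70 xyz [1.68, 0.25, 0.31] dr [-0.1, -0.0, 0.0]
4.85 xyz [2.28, 0.31, 0.27] dr [-0.1, -0.0, 0.0]
5.00 xyz [2.87, 0.37, 0.15] dr [-0.1, -0.0, 0.0]
5.15 xyz [3.43, 0.43, -0.07] dr [-0.1, -0.0, 0.0]
5.30 xyz [3.95, 0.49, -0.36] dr [-0.1, -0.0, 0.0]
5.45 xyz [4.42, 0.55, -0.73] dr [-0.1, -0.0, 0.0]
5.60 xyz [4.84, 0.61, -1.16] dr [-0.1, -0.0, 0.0]
5.75 xyz [5.18, 0.67, -1.66] dr [-0.1, -0.0, 0.0]
5.90 xyz [5.44, 0.73, -2.19] dr [-0.1, -0.0, 0.0]
6.05 xyz [5.63, 0.79, -2.77] dr [-0.1, -0.0, 0.0]
6.20 xyz [5.72, 0.85, -3.36] dr [-0.1, -0.0, 0.0]
6.35 xyz [5.73, 0.91, -3.96] dr [-0.1, -0.0, 0.0]
6.50 xyz [5.64, 0.97, -4.55] dr [-0.1, -0.0, 0.0]
```

>>> servo_tool(plan=[{"xyz":[0,-2,0],"dr":[0,0,0]},{"xyz":[0,-5,0],"dr":[0,0,0]},{"xyz":[0,-8,0],"dr":[0,0,0]},{"xyz":[0,-8,0],"dr":[0,0,0]}])

```text
time: 6.42
eef_pos: [588.7, -122.8, 280.8]
tcp_rot: [-0.245, 1.699, -1.256]
contact_force: [-0.8, -0.4, -0.4]
width: 0.7
```

```bash
python3 - <<'E'
from h import *
st()
r=env.read_camera("wrist");im=r["image"];cv2.imwrite("pics/w5.png",im[:,:,::-1])
load();s=cams["side"][2][:,:,::-1];t=cams["top"][2][:,:,::-1]
C=np.zeros((600,800,3),np.uint8)
C[:400,:400]=cv2.resize(s[170:250,255:335],(400,400),interpolation=2);C[:400,400:]=cv2.resize(t[130:210,245:325],(400,400),interpolation=2)
w=im[110:260,140:380,::-1];C[400:,:320]=cv2.resize(w,(320,200),interpolation=2)
cv2.imwrite("pics/c2.png",C)
E
```

```text
t 6.42 bed [ 17.1 -38.4 245.3] q -1.99 r 42.0 F bed [-0.9  0.4  0.1] w 0.7 J [-0.34  0.38  1.05  1.81 -0.98  1.32  0.37]
tangential F on tool 0.69
```

View pics/c2.png

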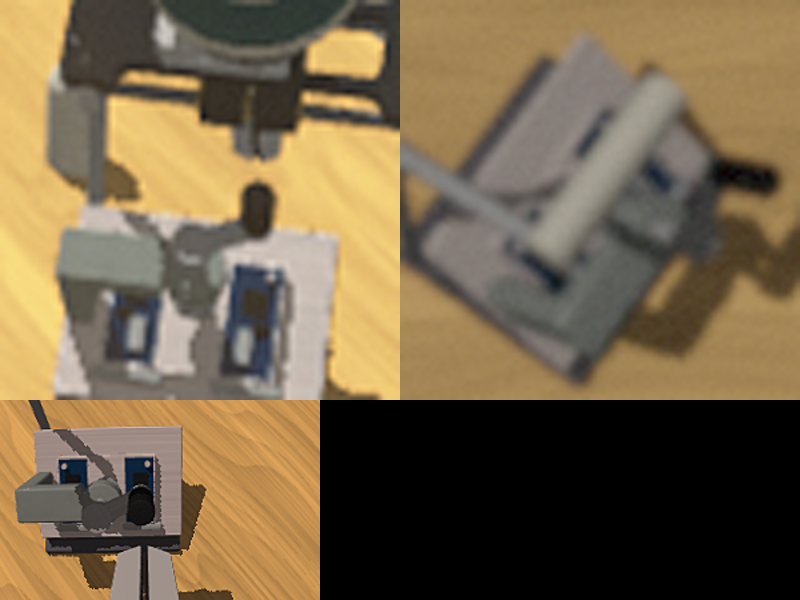

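```bash
cat >> h.py <<'E'
def wproj(r,X):
    M=np.linalg.inv(r["cam_to_world"]);K=r["camera_matrix"];c=M[:3,:3]@X+M[:3,3];h=np.hypot(c[0],c[1]);return c[:2]/h*np.arctan2(h,c[2])*K[0,0]+K[:2,2]
def wray(r,uv):
    K=r["camera_matrix"];d=(np.array(uv)-K[:2,2])/K[0,0];th=np.hypot(*d);v=np.r_[d/th*np.sin(th),np.cos(th)];C=r["cam_to_world"];return C[:3,3],C[:3,:3]@v
def sray(n,uv):
    K,M,_=cams[n];C=np.linalg.inv(M);d=C[:3,:3]@(np.linalg.inv(K)@[uv[0],uv[1],1]);return C[:3,3],d/np.linalg.norm(d)
def meet(rays):
    A=0;b=0
    for o,d in rays:
        P=np.eye(3)-np.outer(d,d);A=A+P;b=b+P@o
    X=np.linalg.solve(A,b);return X,[round(float(np.linalg.norm((np.eye(3)-np.outer(d,d))@(X-o))),1) for o,d in rays]
E
python3 - <<'E'
from h import *
load();s,l,q=st();r=env.read_camera("wrist");im=r["image"]
R=Ro.from_rotvec(s["tcp_rot"]);print("tcp, tip px",wproj(r,s["eef_pos"]),wproj(r,s["eef_pos"]+R.apply([0,11,0])),"top",proj("top",s["eef_pos"]))
def blob(im,x0,y0,x1,y1,th=45):
    m=(im[y0:y1,x0:x1].max(2)<th).astype(np.uint8);n,lab,stt,ce=cv2.connectedComponentsWithStats(m)
    for k in range(1,n):
        if stt[k,4]>15: print(stt[k]+[x0,y0,0,0,0],ce[k]+[x0,y0],cv2.minAreaRect(np.argwhere(lab==k)[:,::-1].astype(np.float32)+np.float32([x0,y0])))
print("wrist");blob(im,200,150,300,230);print("side");blob(cams["side"][2],295,200,320,222,75);print("top");blob(cams["top"][2],295,150,335,185,60)
a=sray("side",(306.6,212));b=sray("top",(314,165));c=wray(r,(245,187))
for rs in([a,b],[a,c],[a,b,c]):
    X,e=meet(rs);print((X-O)@B,e)
E
```

```text
t 6.67 bed [ 17.3 -36.5 241.2] q -2.013 r 40.4 F bed [ 0.2  0.5 -0. ] w 0.5 J [-0.34  0.38  1.04  1.82 -0.99  1.32  0.37]
tangential F on tool -0.41
tcp, tip px [248.32902739 222.12449017] [248.31277783 216.81979723] top [[332.16783526 169.82095823]]
wrist
[251 160   6   6  18] [254.16666667 162.22222222] ((254.25003051757812, 161.75001525878906), (5.656853675842285, 3.535533905029297), 45.0)
[242 165  12  11 112] [247.27678571 169.36607143] ((247.5, 170.0), (10.0, 11.0), 90.0)
[200 166   3   8  16] [200.75 169.5 ] ((201.0, 169.5), (7.0, 2.0), 90.0)
[237 176  22  30 530] [247.49245283 190.78301887] ((247.5, 190.5), (29.0, 21.0), 90.0)
[200 213  77  17 667] [235.68515742 217.76761619] ((238.0, 221.0), (16.0, 76.0), 90.0)
side
[303 207   6  10  49] [305.83673469 211.67346939] ((305.5, 211.5), (9.0, 5.0), 90.0)
top
[302 162  18  14  82] [310.43902439 166.26829268] ((309.1230773925781, 166.7153778076172), (10.294881820678711, 18.85327911376953), 60.2551155090332)
[ 17.45038337 -37.84097394 159.45176604] [0.2, 0.2]
[ 20.19322694 -35.48293524 151.70410535] [2.1, 2.1]
[ 19.18523563 -36.25622611 159.03758005] [2.2, 2.1, 3.9]
```

```bash
python3 - <<'E'
from h import *
s,l,q=st();r=env.read_camera("wrist");im=r["image"]
for z in(186,164,142):
  for x in(17,27,37):print(z,x,np.round(wproj(r,bp([x,-36.5,z])),1), end=" ")
  print()
cv2.imwrite("pics/w6.png",cv2.resize(im[140:240,185:310,::-1],(750,600),interpolation=0))
print(np.round(B.T@Ro.from_rotvec(s["tcp_rot"]).as_matrix(),3), np.round(B.T@r["cam_to_world"][:3,:3],3),(r["cam_to_world"][:3,3]-O)@B)
E
```

```text
t 6.72 bed [ 17.3 -36.5 241.2] q -2.013 r 40.4 F bed [ 0.7  0.  -0.1] w 0.3 J [-0.34  0.38  1.04  1.82 -0.99  1.32  0.37]
tangential F on tool -0.65
186 17 [248.2 199.9] 186 27 [248.2 189.1] 186 37 [248.2 178.1] 
164 17 [248.2 193.2] 164 27 [248.2 183.2] 164 37 [248.2 172.9] 
142 17 [248.1 187.5] 142 27 [248.1 178.1] 142 37 [248.1 168.5] 
[[-1.    -0.001 -0.   ]
 [ 0.    -0.001 -1.   ]
 [ 0.001 -1.     0.001]] [[ 0.    -0.964 -0.267]
 [-1.    -0.    -0.   ]
 [ 0.     0.267 -0.964]] [ 95.13220584 -36.00857949 440.275589  ]
```

View pics/w6.png

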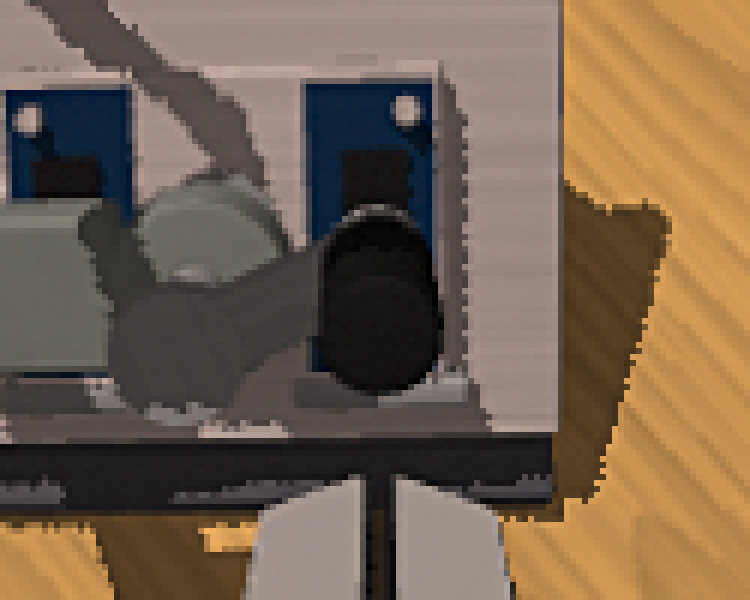

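```bash
python3 - <<'E'
from h import *
r=env.read_camera("wrist")
print("hub at 140:",wproj(r,bp([0,0,140])),"145",wproj(r,bp([0,0,145])),"seen 214.3 199")
for v in([-65,-85,0],[65,-85,0],[65,85,0],[-65,85,0]):print(v,wproj(r,bp(v)))
im=r["image"]; g=cv2.cvtColor(im,cv2.COLOR_RGB2HSV)
m=((im.min(2)>110)&(g[...,1]<50)).astype(np.uint8)
print("col285 rows",im[150:230:4,278].tolist()[:3])
n,lab,stt,ce=cv2.connectedComponentsWithStats(m[:235])
for k in np.argsort(-stt[1:,4])[:3]+1:
    c=cv2.findContours((lab==k).astype(np.uint8),0,2)[0][0];print(stt[k],cv2.approxPolyDP(c,4,True).reshape(-1,2).tolist())
E
```

```text
hub at 140: [213.75307049 202.41884188] 145 [213.23507536 203.85748765] seen 214.3 199
[-65, -85, 0] [278.60747223 214.90643487]
[65, -85, 0] [280.7248007  131.84876121]
[65, 85, 0] [167.53782075 133.00520664]
[-65, 85, 0] [172.37955387 214.45192315]
col285 rows [[89, 78, 78], [77, 71, 77], [109, 90, 78]]
[ 193  130   85   82 2789] [[193, 132], [226, 158], [234, 180], [234, 153], [256, 152], [257, 159], [258, 150], [263, 159], [263, 202], [252, 206], [263, 202], [267, 211], [277, 211], [277, 130]]
[  86   22  137   60 2615] [[86, 81], [220, 70], [222, 52], [159, 55], [158, 50], [152, 57], [108, 62], [132, 22], [102, 63], [87, 69]]
[167 132  53  42 874] [[167, 134], [169, 164], [179, 163], [185, 173], [184, 154], [206, 153], [208, 173], [219, 167], [180, 132]]
```

```bash
python3 - <<'E'
from h import *
goal(bp([29.5,-36.5,200]),Rg(-1));goal(bp([29.5,-36.5,161]),Rg(-1))
E
```

```text
xyz [-1.22, 4.13, -0.02] dr [-0.1, -0.0, 0.0]
 xyz [-1.23, 8.03, -0.02] dr [-0.1, -0.0, 0.0]
```

>>> servo_tool(plan=[{"xyz":[-1.2,0,0],"dr":[0,0,0]},{"xyz":[-1.2,0,0],"dr":[0,0,0]},{"xyz":[-1.2,0,0],"dr":[0,0,0]},{"xyz":[-1.2,0,0],"dr":[0,0,0]},{"xyz":[-1.2,0,0],"dr":[0,0,0]},{"xyz":[-1.2,2,0],"dr":[0,0,0]},{"xyz":[-1.2,4,0],"dr":[0,0,0]},{"xyz":[-1.2,6,0],"dr":[0,0,0]},{"xyz":[-1.2,8,0],"dr":[0,0,0]},{"xyz":[-1.2,8,0],"dr":[0,0,0]}], jaw=110)

```text
time: 8.07
eef_pos: [623.2, -74.9, 217.2]
tcp_rot: [-0.253, 1.704, -1.251]
contact_force: [-0.6, 0.3, -0.2]
width: 53.4
```

```bash
python3 - <<'E'
from h import *
st();r=env.read_camera("wrist");im=r["image"];cv2.imwrite("pics/w7.png",cv2.resize(im[130:290,150:350,::-1],(750,600),interpolation=0))
E
```

```text
t 8.07 bed [ 29.  -35.9 159.4] q -2.25 r 46.1 F bed [-0.2  0.7 -0. ] w 53.4 J [-0.36  0.47  0.97  1.86 -1.1   1.21  0.4 ]
tangential F on tool -0.25
```

View pics/w7.png

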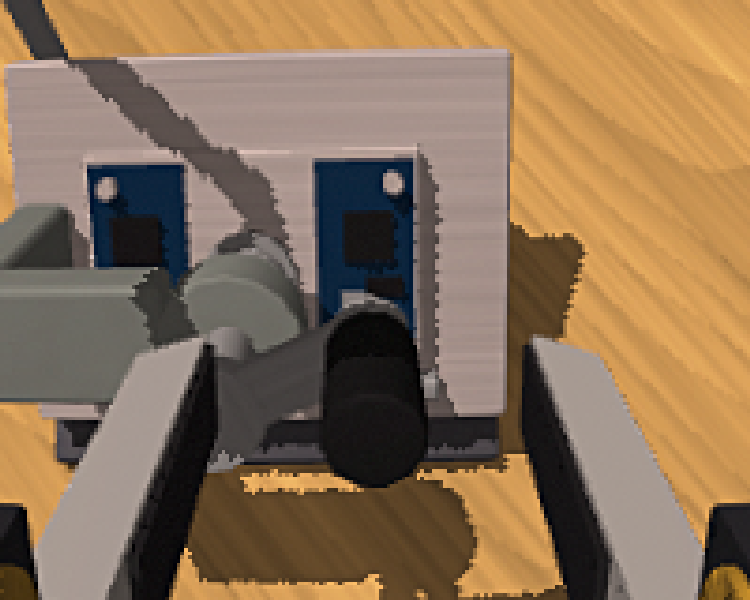

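>>> servo_tool(plan=[{"xyz":[-0.4,0,0],"dr":[0,0,0]},{"xyz":[-0.4,0,0],"dr":[0,0,0]},{"xyz":[-0.4,0,0],"dr":[0,0,0]},{"xyz":[-0.4,0,0],"dr":[0,0,0]},{"xyz":[-0.4,0,0],"dr":[0,0,0]},{"xyz":[-0.4,0,0],"dr":[0,0,0]},{"xyz":[-0.4,0,0],"dr":[0,0,0]}], jaw=255, squeeze=35)

```text
time: 9.0
eef_pos: [625.4, -74.2, 221.2]
tcp_rot: [-0.25, 1.702, -1.254]
contact_force: [-2.6, -3.2, 7.8]
width: 0.6
```

```bash
python3 - <<'E'
from h import *
s,l,q=st();c=l[:2]-[-40*np.cos(4.27),40*np.sin(4.27)];print(c)
circ(0,np.arange(4.37,5.5,.1),c=c)
E
```

```text
t 9.00 bed [ 32.8 -37.2 161.6] q -2.294 r 49.6 F bed [1.  0.1 8.7] w 0.6 J [-0.37  0.47  0.97  1.85 -1.09  1.21  0.4 ]
tangential F on tool -0.85
[15.66040482 -1.01863092]
4.37 xyz [0.37, 0.11, 0.15] dr [-0.1, -0.1, 0.1]
4.47 xyz [0.75, 0.15, 0.27] dr [-0.1, -0.1, 0.1]
4.57 xyz [1.14, 0.19, 0.35] dr [-0.1, -0.1, 0.1]
4.67 xyz [1.54, 0.23, 0.38] dr [-0.1, -0.1, 0.1]
4.77 xyz [1.94, 0.27, 0.38] dr [-0.1, -0.1, 0.1]
4.87 xyz [2.34, 0.31, 0.34] dr [-0.1, -0.1, 0.1]
4.97 xyz [2.73, 0.35, 0.26] dr [-0.1, -0.1, 0.1]
5.07 xyz [3.11, 0.39, 0.13] dr [-0.1, -0.1, 0.1]
5.17 xyz [3.48, 0.43, -0.02] dr [-0.1, -0.1, 0.1]
5.27 xyz [3.83, 0.47, -0.22] dr [-0.1, -0.1, 0.1]
5.37 xyz [4.16, 0.51, -0.45] dr [-0.1, -0.1, 0.1]
5.47 xyz [4.46, 0.55, -0.71] dr [-0.1, -0.1, 0.1]
```

```bash
python3 - <<'E'
from h import *
load();r=env.read_camera("wrist");im=r["image"][:,:,::-1];s=cams["side"][2][:,:,::-1]
C=np.zeros((600,800,3),np.uint8)
C[:,:400]=cv2.resize(im[150:270,208:288],(400,600),interpolation=0)
C[:400,400:]=cv2.resize(s[170:234,268:332],(400,400),interpolation=0)
cv2.imwrite("pics/c3.png",C);t=cams["top"][2][:,:,::-1];C[400:,400:600]=cv2.resize(t[140:190,285:335],(200,200),interpolation=0);cv2.imwrite("pics/c3.png",C);st()
st_=env.get_state();p=st_["eef_pos"];R=Ro.from_rotvec(st_["tcp_rot"])
for k in(11,0,-8):X=p+R.apply([0,k,0]);print(k,wproj(r,X),proj("side",X),proj("top",X))
E
```

```text
t 9.15 bed [ 32.8 -37.2 161.6] q -2.294 r 49.6 F bed [ 0.3 -0.2  8.6] w 0.3 J [-0.37  0.47  0.97  1.85 -1.09  1.21  0.4 ]
tangential F on tool -0.07
11 [248.279697  216.7899347] [[307.02393026 208.10509149]] [[308.72926944 161.24355885]]
0 [248.29510721 222.09261704] [[307.01041666 206.75522015]] [[311.00387438 161.77416691]]
-8 [248.30720752 226.28009264] [[307.00044374 205.75902614]] [[312.68452167 162.16621961]]
```

View pics/c3.png

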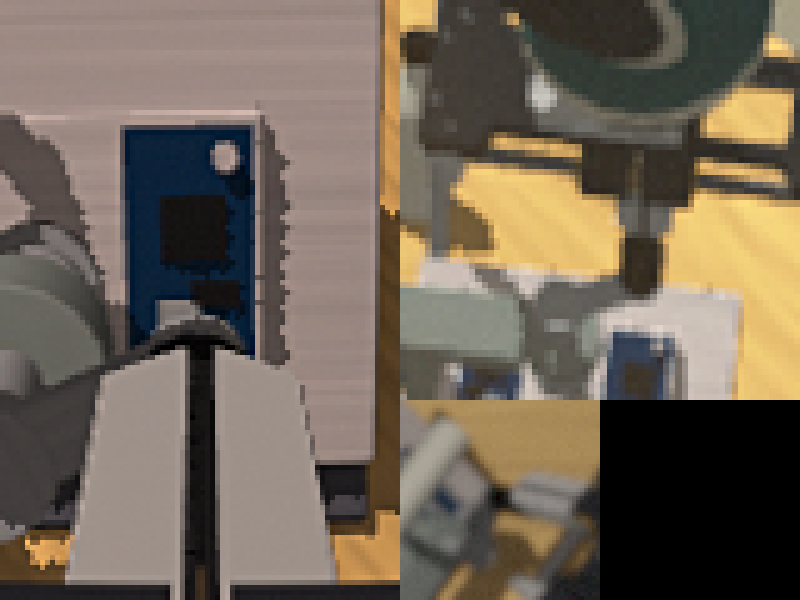

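```bash
python3 - <<'E'
from h import *
load();r=env.read_camera("wrist")
for nm,x,z in(("A",21,186),("A'",17,186),("B",12,155)):
    for dz in(0,-44):
        X=bp([x,-36.5,z+dz]);print(nm,dz,proj("side",X).round(1),proj("top",X).round(1),wproj(r,X).round(1))
print("crank arm/hub top q=4.27",proj("side",bp([0,0,140])).round(1))
print("start handle end/base",[proj("side",bp([40,4,168+d])).round(1).tolist() for d in(22,-22)],[proj("top",bp([40,4,168+d])).round(1).tolist() for d in(22,-22)])
s=env.get_state();p=s["eef_pos"];R=Ro.from_rotvec(s["tcp_rot"])
print("tip edges in side", [proj("side",p+R.apply([dx,11,0])).round(1).tolist() for dx in(-8,8)],"wrist",[wproj(r,p+R.apply([dx,11,0])).round(1).tolist() for dx in(-8,8)])
E
```

```text
A 0 [[306.2 207.5]] [[318.7 165.9]] [247.4 252.2]
A -44 [[306.3 212.9]] [[309.4 163.7]] [247.4 226.9]
A' 0 [[306.  208.9]] [[319.5 166.8]] [247.4 257.6]
A' -44 [[306.1 214.2]] [[310.2 164.5]] [247.4 231.5]
B 0 [[305.8 214.3]] [[314.  166.3]] [247.4 244.2]
B -44 [[305.9 219.3]] [[305.1 164.1]] [247.4 223.1]
crank arm/hub top q=4.27 [[292.8 218.2]]
start handle end/base [[[292.8, 199.0]], [[293.3, 204.6]]] [[[306.4, 173.7]], [[297.4, 171.1]]]
tip edges in side [[[307.4, 205.5]], [[306.7, 210.7]]] wrist [[248.3, 206.7], [248.3, 226.6]]
```

>>> servo_tool(plan=[{"xyz":[0.5,-2,0],"dr":[0,0,0]},{"xyz":[1.4,-3,0],"dr":[0,0,0]},{"xyz":[1.4,-3,0],"dr":[0,0,0]},{"xyz":[1.4,-3,0],"dr":[0,0,0]},{"xyz":[1.4,-3,0],"dr":[0,0,0]},{"xyz":[1.4,-1,0],"dr":[0,0,0]},{"xyz":[1.4,0.5,0],"dr":[0,0,0]},{"xyz":[1.4,1.2,0],"dr":[0,0,0]},{"xyz":[1.4,1.8,0],"dr":[0,0,0]},{"xyz":[1.4,1.8,0],"dr":[0,0,0]}], jaw=110)

```text
time: 10.55
eef_pos: [624.8, -75.1, 198.2]
tcp_rot: [-0.25, 1.702, -1.254]
contact_force: [-0.1, -0.6, -0.4]
width: 53.7
```

```bash
python3 - <<'E'
from h import *
s,l,q=st();goal(bp([19,-36.5,140]),Rg(-1))
r=env.read_camera("wrist");im=r["image"];cv2.imwrite("pics/w8.png",cv2.resize(im[130:290,150:350,::-1],(750,600),interpolation=0))
E
```

```text
t 10.55 bed [ 18.7 -37.2 143.4] q -2.038 r 41.6 F bed [-0.6 -0.3  0. ] w 53.7 J [-0.33  0.49  0.94  1.87 -1.12  1.19  0.44]
tangential F on tool 0.68
 xyz [-0.03, 0.34, -0.07] dr [-0.1, -0.1, 0.1]
```

>>> servo_tool(plan=[{"xyz":[0,0.4,0],"dr":[0,0,0]},{"xyz":[0,0.7,-0.1],"dr":[0,6,0]},{"xyz":[0,0.7,-0.1],"dr":[0,12,0]},{"xyz":[0,0.7,-0.1],"dr":[0,12,0]}])

```text
time: 11.1
eef_pos: [626.5, -71.6, 192.8]
tcp_rot: [-0.122, 1.879, -1.317]
contact_force: [0.1, -0.2, 0.2]
width: 53.3
```

```bash
python3 - <<'E'
from h import *
s,l,q=st()
E
```

```text
t 11.10 bed [ 18.7 -36.4 136.8] q -2.047 r 40.9 F bed [ 0.1 -0.2  0.2] w 53.3 J [-0.34  0.5   0.94  1.88 -1.14  1.19  0.24]
tangential F on tool 0.01
```

>>> servo_tool(plan=[{"xyz":[0,0,0],"dr":[0,-6,0]},{"xyz":[0,0,0],"dr":[0,-12,0]},{"xyz":[0,0,0],"dr":[0,-12,0]},{"xyz":[0,0,0],"dr":[0,-12,0]},{"xyz":[0,0,0],"dr":[0,-12,0]},{"xyz":[0,0,0],"dr":[0,-12,0]}], jaw=255, squeeze=35)

```text
time: 11.85
eef_pos: [626.7, -71.8, 192.9]
tcp_rot: [-0.25, 1.701, -1.254]
contact_force: [2.2, -2.5, 1.3]
width: 19.6
```

```bash
python3 - <<'E'
from h import *
s,l,q=st();c=l[:2]-[-40*np.cos(4.27),40*np.sin(4.27)];print(c,l[2]-(181-4*4.27))
circ(0,np.arange(4.37,4.9,.1),c=c,zoff=l[2]-(181-4*4.27))
E
```

```text
t 11.85 bed [ 18.8 -36.6 136.9] q -2.045 r 41.2 F bed [ 0.2 -3.2  1.4] w 19.6 J [-0.33  0.49  0.91  1.88 -1.13  1.17  0.44]
tangential F on tool 1.29
[ 1.66649916 -0.49755359] -27.004354648998515
4.37 xyz [0.37, 0.04, 0.15] dr [-0.2, -0.0, 0.1]
4.47 xyz [0.75, 0.08, 0.27] dr [-0.2, -0.0, 0.1]
4.57 xyz [1.14, 0.12, 0.35] dr [-0.2, -0.0, 0.1]
4.67 xyz [1.54, 0.16, 0.38] dr [-0.2, -0.0, 0.1]
4.77 xyz [1.94, 0.2, 0.38] dr [-0.2, -0.0, 0.1]
4.87 xyz [2.34, 0.24, 0.34] dr [-0.2, -0.0, 0.1]
```

```bash
cat >> h.py <<'E'
def path(qs,ds,c=(1.7,-0.5),zo=-27,L=36):
    for q,d in zip(qs,ds):
        R=Rg(-1)*Ro.from_rotvec([0,0,-d],degrees=True)
        P=bp([c[0]-40*np.cos(q),c[1]+40*np.sin(q),181-4*q+zo+L]);goal(P+R.apply([0,L,0]),R,"%.2f"%q)
def hq(c=(1.7,-0.5),L=36):
    s=env.get_state();R=Ro.from_rotvec(s["tcp_rot"]);l=(s["eef_pos"]-R.apply([0,L,0])-O)@B-[c[0],c[1],0]
    q=np.arctan2(l[1],-l[0])%(2*np.pi);f=s["contact_force"]@B
    tx,ty=np.sin(q),np.cos(q);J=s["joints"]
    print("t %.2f q %.3f r %.1f z %.1f F tan %.2f rad %.2f ax %.2f w %.1f"%(s["time"],q,np.hypot(l[0],l[1]),l[2],f[0]*tx+f[1]*ty,-f[0]*np.cos(q)+f[1]*np.sin(q),f[2],s["width"]),"J",np.round(J,2))
E
python3 - <<'E'
from h import *
hq();path(np.arange(4.37,5.3,.1),np.arange(1,11))
E
```

```text
t 11.85 q 4.269 r 39.9 z 172.9 F tan 1.20 rad 3.03 ax 1.37 w 19.6 J [-0.33  0.49  0.91  1.88 -1.13  1.17  0.44]
4.37 xyz [0.43, 0.04, 0.15] dr [-0.2, -0.0, -0.9]
4.47 xyz [0.87, 0.08, 0.27] dr [-0.2, -0.0, -1.9]
4.57 xyz [1.33, 0.12, 0.35] dr [-0.2, -0.1, -2.9]
4.67 xyz [1.79, 0.15, 0.38] dr [-0.2, -0.1, -3.9]
4.77 xyz [2.25, 0.19, 0.38] dr [-0.2, -0.1, -4.9]
4.87 xyz [2.71, 0.22, 0.34] dr [-0.2, -0.1, -5.9]
4.97 xyz [3.17, 0.26, 0.26] dr [-0.2, -0.1, -6.9]
5.07 xyz [3.61, 0.29, 0.13] dr [-0.2, -0.1, -7.9]
5.17 xyz [4.04, 0.32, -0.02] dr [-0.2, -0.1, -8.9]
5.27 xyz [4.45, 0.35, -0.22] dr [-0.2, -0.1, -9.9]
```

>>> servo_tool(plan=[{"xyz":[0.43,0.04,0.15],"dr":[-0.2,0,-0.9]},{"xyz":[0.87,0.08,0.27],"dr":[-0.2,0,-1.9]},{"xyz":[1.33,0.12,0.35],"dr":[-0.2,-0.1,-2.9]},{"xyz":[1.8,0.15,0.38],"dr":[-0.2,-0.1,-3.9]},{"xyz":[2.25,0.2,0.38],"dr":[-0.2,-0.1,-4.9]},{"xyz":[2.7,0.22,0.34],"dr":[-0.2,-0.1,-5.9]}])

```text
time: 12.6
eef_pos: [616.3, -90.5, 175.4]
tcp_rot: [-0.345, 1.708, -1.327]
contact_force: [3.8, 1.2, 1.4]
width: 19.3
```

```bash
python3 - <<'E'
from h import *
hq();path(np.arange(4.97,6.6,.12),np.minimum(np.arange(7,30),14))
E
```

```text
t 12.60 q 4.875 r 40.1 z 170.5 F tan -3.78 rad 1.67 ax -0.75 w 19.3 J [-0.36  0.52  0.95  1.86 -1.04  1.15  0.39]
4.97 xyz [0.42, 0.08, -0.08] dr [0.0, 0.0, -1.0]
5.09 xyz [0.94, 0.17, -0.23] dr [0.0, 0.0, -2.0]
5.21 xyz [1.42, 0.26, -0.44] dr [0.0, 0.0, -3.0]
5.33 xyz [1.89, 0.35, -0.69] dr [0.0, 0.0, -4.0]
5.45 xyz [2.32, 0.43, -0.99] dr [0.0, 0.0, -5.0]
5.57 xyz [2.71, 0.51, -1.34] dr [0.0, 0.0, -6.0]
5.69 xyz [3.05, 0.58, -1.72] dr [0.0, 0.0, -7.0]
5.81 xyz [3.35, 0.65, -2.13] dr [0.0, 0.0, -8.0]
5.93 xyz [3.54, 0.71, -2.57] dr [0.0, 0.0, -8.0]
6.05 xyz [3.67, 0.78, -3.03] dr [0.0, 0.0, -8.0]
6.17 xyz [3.75, 0.83, -3.5] dr [0.0, 0.0, -8.0]
6.29 xyz [3.77, 0.88, -3.98] dr [0.0, 0.0, -8.0]
6.41 xyz [3.73, 0.93, -4.46] dr [0.0, 0.0, -8.0]
6.53 xyz [3.64, 0.97, -4.93] dr [0.0, 0.0, -8.0]
```

>>> servo_tool(plan=[{"xyz":[0.42,0.08,-0.08],"dr":[0,0,-1]},{"xyz":[0.94,0.17,-0.23],"dr":[0,0,-2]},{"xyz":[1.42,0.26,-0.44],"dr":[0,0,-3]},{"xyz":[1.9,0.35,-0.7],"dr":[0,0,-4]},{"xyz":[2.32,0.43,-1],"dr":[0,0,-5]},{"xyz":[2.7,0.5,-1.34],"dr":[0,0,-6]},{"xyz":[3.05,0.58,-1.72],"dr":[0,0,-7]},{"xyz":[3.35,0.65,-2.13],"dr":[0,0,-8]},{"xyz":[3.54,0.7,-2.57],"dr":[0,0,-8]},{"xyz":[3.67,0.78,-3.03],"dr":[0,0,-8]}])

```text
time: 13.85
eef_pos: [574.6, -94.1, 150.9]
tcp_rot: [-0.472, 1.709, -1.428]
contact_force: [-0.1, -4.5, 7.6]
width: 19.0
```

```bash
python3 - <<'E'
from h import *
hq();path(np.arange(6.17,7.9,.12),[14]*8+list(range(13,0,-1)))
E
```

```text
t 13.85 q 6.054 r 40.1 z 165.9 F tan -2.96 rad -0.72 ax 8.33 w 19.0 J [-0.47  0.5   1.02  1.92 -0.92  1.08  0.32]
6.17 xyz [0.05, 0.08, -0.46] dr [0.0, 0.0, 0.1]
6.29 xyz [0.06, 0.13, -0.94] dr [0.0, 0.0, 0.1]
6.41 xyz [0.02, 0.17, -1.42] dr [0.0, 0.0, 0.1]
6.53 xyz [-0.08, 0.19, -1.89] dr [0.0, 0.0, 0.1]
6.65 xyz [-0.23, 0.21, -2.34] dr [0.0, 0.0, 0.1]
6.77 xyz [-0.44, 0.2, -2.78] dr [0.0, 0.0, 0.1]
6.89 xyz [-0.69, 0.19, -3.19] dr [0.0, 0.0, 0.1]
7.01 xyz [-0.99, 0.16, -3.57] dr [0.0, 0.0, 0.1]
7.13 xyz [-1.4, 0.13, -3.91] dr [0.0, 0.0, 1.1]
7.25 xyz [-1.84, 0.08, -4.2] dr [0.0, 0.0, 2.1]
7.37 xyz [-2.31, 0.02, -4.45] dr [0.0, 0.0, 3.1]
7.49 xyz [-2.81, -0.04, -4.65] dr [0.0, 0.0, 4.1]
7.61 xyz [-3.33, -0.11, -4.79] dr [0.0, 0.0, 5.1]
7.73 xyz [-3.86, -0.18, -4.88] dr [0.0, 0.0, 6.1]
7.85 xyz [-4.4, -0.26, -4.91] dr [0.0, 0.0, 7.1]
```

>>> servo_tool(plan=[{"xyz":[0.05,0,-0.46],"dr":[0,0,0]},{"xyz":[0.06,0.03,-0.94],"dr":[0,0,0]},{"xyz":[0.02,0.07,-1.42],"dr":[0,0,0]},{"xyz":[-0.08,0.09,-1.9],"dr":[0,0,0]},{"xyz":[-0.23,0.11,-2.34],"dr":[0,0,0]},{"xyz":[-0.44,0.1,-2.78],"dr":[0,0,0]},{"xyz":[-0.7,0.09,-3.2],"dr":[0,0,0]},{"xyz":[-1,0.06,-3.57],"dr":[0,0,0]},{"xyz":[-1.4,0.03,-3.9],"dr":[0,0,1]},{"xyz":[-1.84,-0.02,-4.2],"dr":[0,0,2]},{"xyz":[-2.3,-0.08,-4.45],"dr":[0,0,3]},{"xyz":[-2.8,-0.14,-4.65],"dr":[0,0,4]}])

```text
time: 15.35
eef_pos: [553.9, -45.1, 162.3]
tcp_rot: [-0.407, 1.709, -1.377]
contact_force: [2.4, -0.6, -7.1]
width: 18.8
```

```bash
python3 - <<'E'
from h import *
hq();path(np.arange(7.6,8.9,.1),list(range(9,0,-1))+[0]*9,zo=-28)
E
```

```text
t 15.35 q 1.214 r 40.0 z 161.2 F tan -3.80 rad -1.02 ax -6.37 w 18.8 J [-0.57  0.4   1.03  2.02 -0.94  1.02  0.31]
7.60 xyz [-0.5, 0.18, -0.12] dr [0.0, 0.0, 1.0]
7.70 xyz [-0.95, 0.15, -0.2] dr [0.0, 0.0, 2.0]
7.80 xyz [-1.41, 0.12, -0.24] dr [0.0, 0.0, 3.0]
7.90 xyz [-1.88, 0.09, -0.24] dr [0.0, 0.0, 4.0]
8.00 xyz [-2.34, 0.05, -0.2] dr [0.0, 0.0, 5.0]
8.10 xyz [-2.79, 0.02, -0.12] dr [0.0, 0.0, 6.0]
8.20 xyz [-3.24, -0.02, -0.01] dr [0.0, 0.0, 7.0]
8.30 xyz [-3.67, -0.05, 0.15] dr [0.0, 0.0, 8.0]
8.40 xyz [-4.09, -0.08, 0.34] dr [0.0, 0.0, 9.0]
8.50 xyz [-4.48, -0.11, 0.56] dr [0.0, 0.0, 10.0]
8.60 xyz [-4.79, -0.12, 0.82] dr [0.0, 0.0, 10.0]
8.70 xyz [-5.07, -0.13, 1.1] dr [0.0, 0.0, 10.0]
8.80 xyz [-5.33, -0.14, 1.42] dr [0.0, 0.0, 10.0]
8.90 xyz [-5.55, -0.14, 1.75] dr [0.0, 0.0, 10.0]
```

>>> servo_tool(plan=[{"xyz":[-0.5,0.2,-0.12],"dr":[0,0,1]},{"xyz":[-0.95,0.2,-0.2],"dr":[0,0,2]},{"xyz":[-1.4,0.17,-0.24],"dr":[0,0,3]},{"xyz":[-1.88,0.14,-0.24],"dr":[0,0,4]},{"xyz":[-2.34,0.1,-0.2],"dr":[0,0,5]},{"xyz":[-2.8,0.07,-0.12],"dr":[0,0,6]},{"xyz":[-3.24,0.03,0],"dr":[0,0,7]},{"xyz":[-3.67,0,0.15],"dr":[0,0,8]},{"xyz":[-4.1,-0.03,0.34],"dr":[0,0,9]}])

```text
time: 16.48
eef_pos: [579.6, -18.2, 180.7]
tcp_rot: [-0.265, 1.703, -1.262]
contact_force: [-4.4, -0.7, 3.1]
width: 19.2
```

```bash
python3 - <<'E'
from h import *
hq();path(np.arange(8.45,9.3,.08),[0]*20,zo=-28)
E
```

```text
t 16.48 q 2.128 r 40.1 z 155.5 F tan -2.32 rad 2.10 ax 4.39 w 19.2 J [-0.49  0.39  0.96  2.03 -1.1   1.05  0.42]
8.45 xyz [-0.18, 0.02, 0.09] dr [0.0, 0.0, 0.9]
8.53 xyz [-0.44, 0.05, 0.28] dr [0.0, 0.0, 0.9]
8.61 xyz [-0.68, 0.08, 0.49] dr [0.0, 0.0, 0.9]
8.69 xyz [-0.91, 0.11, 0.72] dr [0.0, 0.0, 0.9]
8.77 xyz [-1.11, 0.14, 0.97] dr [0.0, 0.0, 0.9]
8.85 xyz [-1.3, 0.17, 1.23] dr [0.0, 0.0, 0.9]
8.93 xyz [-1.46, 0.2, 1.5] dr [0.0, 0.0, 0.9]
9.01 xyz [-1.6, 0.22, 1.79] dr [0.0, 0.0, 0.9]
9.09 xyz [-1.72, 0.26, 2.09] dr [0.0, 0.0, 0.9]
9.17 xyz [-1.81, 0.29, 2.39] dr [0.0, 0.0, 0.9]
9.25 xyz [-1.88, 0.32, 2.71] dr [0.0, 0.0, 0.9]
```

>>> servo_tool(plan=[{"xyz":[-0.18,0,0.09],"dr":[0,0,0.5]},{"xyz":[-0.44,0.02,0.28],"dr":[0,0,0.9]},{"xyz":[-0.68,0.05,0.5],"dr":[0,0,0.9]},{"xyz":[-0.9,0.08,0.72],"dr":[0,0,0.9]}])

```text
time: 16.98
eef_pos: [590.3, -16.1, 185.1]
tcp_rot: [-0.251, 1.702, -1.25]
contact_force: [-2.6, 1.5, -3.6]
width: 19.4
```

```bash
python3 - <<'E'
from h import *
hq();path(np.arange(8.77,10.1,.08),[0]*20,zo=-28)
E
```

```text
t 16.98 q 2.411 r 40.3 z 154.4 F tan -3.86 rad 0.18 ax -2.68 w 19.4 J [-0.47  0.4   0.94  2.01 -1.12  1.07  0.42]
8.77 xyz [-0.17, 0.04, 0.25] dr [0.0, 0.0, -0.0]
8.85 xyz [-0.36, 0.08, 0.51] dr [0.0, 0.0, -0.0]
8.93 xyz [-0.52, 0.11, 0.79] dr [0.0, 0.0, -0.0]
9.01 xyz [-0.66, 0.14, 1.08] dr [0.0, 0.0, -0.0]
9.09 xyz [-0.78, 0.17, 1.37] dr [0.0, 0.0, -0.0]
9.17 xyz [-0.87, 0.2, 1.68] dr [0.0, 0.0, -0.0]
9.25 xyz [-0.94, 0.24, 1.99] dr [0.0, 0.0, -0.0]
9.33 xyz [-0.98, 0.27, 2.31] dr [0.0, 0.0, -0.0]
9.41 xyz [-1.0, 0.3, 2.63] dr [0.0, 0.0, -0.0]
9.49 xyz [-0.99, 0.33, 2.95] dr [0.0, 0.0, -0.0]
9.57 xyz [-0.96, 0.36, 3.27] dr [0.0, 0.0, -0.0]
9.65 xyz [-0.9, 0.39, 3.58] dr [0.0, 0.0, -0.0]
9.73 xyz [-0.81, 0.43, 3.89] dr [0.0, 0.0, -0.0]
9.81 xyz [-0.71, 0.46, 4.19] dr [0.0, 0.0, -0.0]
9.89 xyz [-0.57, 0.49, 4.48] dr [0.0, 0.0, -0.0]
9.97 xyz [-0.42, 0.52, 4.76] dr [0.0, 0.0, -0.0]
10.05 xyz [-0.24, 0.55, 5.03] dr [0.0, 0.0, -0.0]
```

>>> servo_tool(plan=[{"xyz":[-0.17,0.04,0.25],"dr":[0,0,0]},{"xyz":[-0.36,0.07,0.51],"dr":[0,0,0]},{"xyz":[-0.52,0.1,0.8],"dr":[0,0,0]},{"xyz":[-0.66,0.13,1.08],"dr":[0,0,0]}])

```text
time: 17.48
eef_pos: [602.9, -17.8, 187.9]
tcp_rot: [-0.251, 1.702, -1.249]
contact_force: [-3.3, 3.9, -1.4]
width: 19.4
```

```bash
python3 - <<'E'
from h import *
hq();path(np.arange(9.09,10.1,.08),[0]*20,zo=-28)
E
```

```text
t 17.48 q 2.734 r 40.2 z 153.0 F tan -4.55 rad 1.97 ax -1.75 w 19.4 J [-0.46  0.42  0.93  1.98 -1.12  1.08  0.4 ]
9.09 xyz [-0.09, 0.03, 0.28] dr [0.0, 0.0, -0.0]
9.17 xyz [-0.18, 0.06, 0.59] dr [0.0, 0.0, -0.0]
9.25 xyz [-0.25, 0.09, 0.9] dr [0.0, 0.0, -0.0]
9.33 xyz [-0.29, 0.13, 1.22] dr [0.0, 0.0, -0.0]
9.41 xyz [-0.31, 0.16, 1.54] dr [0.0, 0.0, -0.0]
9.49 xyz [-0.3, 0.19, 1.86] dr [0.0, 0.0, -0.0]
9.57 xyz [-0.27, 0.22, 2.18] dr [0.0, 0.0, -0.0]
9.65 xyz [-0.21, 0.25, 2.49] dr [0.0, 0.0, -0.0]
9.73 xyz [-0.12, 0.28, 2.8] dr [0.0, 0.0, -0.0]
9.81 xyz [-0.01, 0.32, 3.1] dr [0.0, 0.0, -0.0]
9.89 xyz [0.12, 0.35, 3.39] dr [0.0, 0.0, -0.0]
9.97 xyz [0.27, 0.38, 3.67] dr [0.0, 0.0, -0.0]
10.05 xyz [0.45, 0.41, 3.94] dr [0.0, 0.0, -0.0]
```

>>> servo_tool(plan=[{"xyz":[-0.09,0.02,0.28],"dr":[0,0,0]},{"xyz":[-0.18,0.05,0.6],"dr":[0,0,0]},{"xyz":[-0.25,0.08,0.9],"dr":[0,0,0]},{"xyz":[-0.29,0.11,1.22],"dr":[0,0,0]}])

```text
time: 17.98
eef_pos: [614.5, -22.7, 188.6]
tcp_rot: [-0.252, 1.703, -1.249]
contact_force: [-1.2, 4.8, -2.8]
width: 19.4
```

```bash
python3 - <<'E'
from h import *
hq();path(np.arange(9.41,10.1,.08),[0]*20,zo=-28)
E
```

```text
t 17.98 q 3.047 r 40.2 z 151.6 F tan -3.85 rad 1.24 ax -4.06 w 19.4 J [-0.43  0.44  0.92  1.95 -1.13  1.1   0.4 ]
9.41 xyz [0.0, 0.02, 0.32] dr [0.1, 0.1, -0.0]
9.49 xyz [0.01, 0.06, 0.64] dr [0.1, 0.1, -0.0]
9.57 xyz [0.04, 0.09, 0.96] dr [0.1, 0.1, -0.0]
9.65 xyz [0.1, 0.12, 1.28] dr [0.1, 0.1, -0.0]
9.73 xyz [0.19, 0.15, 1.58] dr [0.1, 0.1, -0.0]
9.81 xyz [0.3, 0.18, 1.89] dr [0.1, 0.1, -0.0]
9.89 xyz [0.43, 0.21, 2.18] dr [0.1, 0.1, -0.0]
9.97 xyz [0.58, 0.24, 2.46] dr [0.1, 0.1, -0.0]
10.05 xyz [0.76, 0.28, 2.72] dr [0.1, 0.1, -0.0]
```

>>> servo_tool(plan=[{"xyz":[0,0.03,0.32],"dr":[0,0,0]},{"xyz":[0,0.06,0.64],"dr":[0,0,0]},{"xyz":[0.04,0.1,0.96],"dr":[0,0,0]},{"xyz":[0.1,0.13,1.28],"dr":[0,0,0]}])

```text
time: 18.48
eef_pos: [624.7, -30.5, 187.0]
tcp_rot: [-0.252, 1.703, -1.248]
contact_force: [-2.5, 5.7, -1.5]
width: 19.2
```

```bash
python3 - <<'E'
from h import *
hq();path(np.arange(9.73,10.3,.08),[0]*20,zo=-28)
E
```

```text
t 18.48 q 3.370 r 40.2 z 150.2 F tan -5.68 rad 0.20 ax -2.91 w 19.2 J [-0.4   0.46  0.9   1.92 -1.13  1.11  0.41]
9.73 xyz [0.11, 0.01, 0.3] dr [0.1, 0.1, -0.0]
9.81 xyz [0.21, 0.04, 0.6] dr [0.1, 0.1, -0.0]
9.89 xyz [0.35, 0.07, 0.89] dr [0.1, 0.1, -0.0]
9.97 xyz [0.5, 0.1, 1.17] dr [0.1, 0.1, -0.0]
10.05 xyz [0.68, 0.13, 1.43] dr [0.1, 0.1, -0.0]
10.13 xyz [0.88, 0.16, 1.69] dr [0.1, 0.1, -0.0]
10.21 xyz [1.09, 0.2, 1.92] dr [0.1, 0.1, -0.0]
10.29 xyz [1.33, 0.23, 2.14] dr [0.1, 0.1, -0.0]
```

>>> servo_tool(plan=[{"xyz":[0.11,0.02,0.3],"dr":[0,0,0]},{"xyz":[0.21,0.05,0.6],"dr":[0,0,0]},{"xyz":[0.35,0.08,0.9],"dr":[0,0,0]},{"xyz":[0.5,0.11,1.17],"dr":[0,0,0]}])

```text
time: 18.98
eef_pos: [632.0, -40.2, 183.2]
tcp_rot: [-0.252, 1.703, -1.248]
contact_force: [-1.8, 6.2, -1.7]
width: 19.3
```

```bash
python3 - <<'E'
from h import *
hq()
for i in range(4): env.read_camera("wrist");hq()
path(np.arange(10.0,10.3,.05),[0]*20,zo=-28)
E
```

```text
t 18.98 q 3.685 r 40.2 z 148.8 F tan -5.61 rad -0.93 ax -3.59 w 19.3 J [-0.37  0.49  0.88  1.9  -1.14  1.12  0.42]
t 19.02 q 3.692 r 40.2 z 148.8 F tan -5.03 rad -1.49 ax -4.85 w 19.1 J [-0.37  0.49  0.88  1.9  -1.14  1.12  0.42]
t 19.07 q 3.690 r 40.2 z 148.8 F tan -3.54 rad -0.22 ax -5.01 w 19.2 J [-0.37  0.49  0.88  1.9  -1.14  1.12  0.42]
t 19.12 q 3.690 r 40.2 z 148.8 F tan -3.52 rad -1.35 ax -5.82 w 19.3 J [-0.37  0.49  0.88  1.9  -1.14  1.12  0.42]
t 19.18 q 3.689 r 40.2 z 148.8 F tan -4.27 rad -0.48 ax -5.84 w 19.5 J [-0.37  0.49  0.88  1.9  -1.14  1.12  0.42]
10.00 xyz [0.08, -0.02, 0.09] dr [0.1, 0.1, -0.1]
10.05 xyz [0.19, 0.0, 0.25] dr [0.1, 0.1, -0.1]
10.10 xyz [0.32, 0.02, 0.41] dr [0.1, 0.1, -0.1]
10.15 xyz [0.44, 0.04, 0.56] dr [0.1, 0.1, -0.1]
10.20 xyz [0.58, 0.06, 0.71] dr [0.1, 0.1, -0.1]
10.25 xyz [0.72, 0.08, 0.85] dr [0.1, 0.1, -0.1]
10.30 xyz [0.88, 0.1, 0.98] dr [0.1, 0.1, -0.1]
```

>>> servo_tool(plan=[{"xyz":[0,0,0],"dr":[0,0,0]},{"xyz":[0,0,0],"dr":[0,0,0]},{"xyz":[0,0,0],"dr":[0,0,0]},{"xyz":[0,0,0],"dr":[0,0,0]},{"xyz":[0,0,0],"dr":[0,0,0]},{"xyz":[0,-2,0],"dr":[0,0,0]},{"xyz":[0,-5,0],"dr":[0,0,0]},{"xyz":[0,-9,0],"dr":[0,0,0]},{"xyz":[0,-14,0],"dr":[0,0,0]},{"xyz":[0,-16,0],"dr":[0,0,0]}], jaw=110)

```text
time: 20.42
eef_pos: [574.5, -115.4, 317.2]
tcp_rot: [-0.248, 1.701, -1.251]
contact_force: [0.1, 0.2, -0.6]
width: 53.2
```

```bash
python3 - <<'E'
from h import *
s,l,q=st();r=env.read_camera("wrist");im=r["image"]
c=(1.7,-.5)
for q in(9.8,9.97,10.1): print(q,wproj(r,bp([c[0]-40*np.cos(q),c[1]+40*np.sin(q),181-4*q+22])))
m=(im[150:260,200:300].max(2)<45).astype(np.uint8);n,lab,stt,ce=cv2.connectedComponentsWithStats(m)
for k in range(1,n):
    if stt[k,4]>60:print(stt[k]+[200,150,0,0,0],ce[k]+[200,150])
# camera pose rel: look from low side: TCP pose for wrist cam viewing the pad
R0=Ro.from_rotvec(s["tcp_rot"]);Rc=r["cam_to_world"];print("cam in tool",R0.inv().apply(Rc[:3,3]-s["eef_pos"]),"fwd",R0.inv().apply(Rc[:3,2]))
E
```

```text
t 20.43 bed [ 35.6 -22.7 276.9] q -2.574 r 42.2 F bed [-0.2  0.1 -0.6] w 53.2 J [-0.36  0.28  1.03  1.8  -0.89  1.32  0.28]
tangential F on tool 0.04
9.8 [241.02038402 181.23434704]
9.97 [246.65656492 183.80155525]
10.1 [250.56895751 186.34862829]
[203 168  12  13  93] [207.89247312 175.96774194]
[239 168  25  32 465] [249.73978495 180.47956989]
[200 216  83  44 921] [232.70141151 225.84039088]
[289 222  11  38 284] [293.57394366 243.18661972]
cam in tool [ -77.67905983 -199.17412114   -0.33561327] fwd [ 2.66304508e-01  9.63888849e-01 -4.42432890e-04]
```

```bash
cat >> h.py <<'E'
def Rd(deg=1.0): # tool down, z heading deg
    a=np.radians(deg);z=np.array([np.cos(a),np.sin(a),0]);y=np.array([0,0,-1.]);return Ro.from_matrix(np.c_[np.cross(y,z),y,z])
E
python3 - <<'E'
from h import *
goal([540,-300,320],Rd());goal([503,-400,150],Rd());goal([503,-400,90],Rd())
E
```

```text
xyz [13.46, -9.69, 8.69] dr [-12.2, -38.0, -33.7]
 xyz [31.55, -1.63, 11.94] dr [-12.2, -38.0, -33.7]
 xyz [35.0, 3.28, 11.93] dr [-12.2, -38.0, -33.7]
```

>>> servo_tool(plan=[{"xyz":[2,-5,1],"dr":[0,0,0]},{"xyz":[6,-8,4],"dr":[-2,-6,-5.5]},{"xyz":[10,-9.5,6.5],"dr":[-4,-13,-11]},{"xyz":[13.5,-9.7,8.7],"dr":[-6.5,-20,-18]},{"xyz":[18,-8,9.5],"dr":[-9,-28,-25]},{"xyz":[22,-6,10.3],"dr":[-11,-34,-30]},{"xyz":[27,-4,11],"dr":[-12.2,-38,-33.7]},{"xyz":[31.5,-1.6,11.9],"dr":[-12.2,-38,-33.7]},{"xyz":[31.5,-1.6,11.9],"dr":[-12.2,-38,-33.7]},{"xyz":[31.5,-1.6,11.9],"dr":[-12.2,-38,-33.7]}], jaw=255)

```text
time: 21.72
eef_pos: [503.5, -399.1, 150.8]
tcp_rot: [-1.217, 1.196, -1.196]
contact_force: [-0.1, 0.3, 0.3]
width: 0.3
```

```bash
python3 - <<'E'
from h import *
load();s=env.get_state();print(s["eef_pos"],s["width"],s["joints"].round(2),s["contact_force"])
goal([503,-400,150],Rd());goal([503,-400,60],Rd())
r=env.read_camera("wrist");w=r["image"][:,:,::-1];a=cams["side"][2][:,:,::-1];t=cams["top"][2][:,:,::-1]
C=np.zeros((600,800,3),np.uint8);C[:300,:400]=cv2.resize(w[90:270,140:380],(400,300),interpolation=0)
C[:300,400:]=cv2.resize(a[284:364,260:366][:, :106],(400,300),interpolation=0)
C[300:,:400]=cv2.resize(a[170:260,260:340],(400,300),interpolation=0)
C[300:,400:]=cv2.resize(t[180:240,350:430],(400,300),interpolation=0)
cv2.imwrite("pics/c4.png",C)
p=s["eef_pos"]
for k in(-24,0,11):X=p+[0,0,-k];print(k,wproj(r,X).round(1),proj("side",X).round(1))
for y in(-335.5,-344):
  for z in(30,60):print("knob",y,z,wproj(r,np.array([503,y,z])).round(1),proj("side",[503,y,z]).round(1),proj("top",[503,y,z]).round(1))
E
```

```text
[ 504.02569822 -398.9719759   151.41092114] 0.6089299158267606 [-0.01  0.66  0.95  1.62 -0.58  1.16  1.09] [-0.32026139  0.26270601  0.12158472]
 xyz [0.1, 0.14, -0.1] dr [-0.1, 0.1, 0.0]
 xyz [0.1, 9.14, -0.12] dr [-0.1, 0.1, 0.0]
-24 [247.7 236.1] [[336.5 312.4]]
0 [247.6 222.5] [[335.3 319.7]]
11 [247.6 217.2] [[334.8 322.9]]
knob -335.5 30 [247.7 125. ] [[315. 334.]] [[387.9 212.4]]
knob -335.5 60 [247.7 126.4] [[316.  326.1]] [[391.1 211.2]]
knob -344 30 [247.5 132.8] [[316.8 336.6]] [[390.6 212.3]]
knob -344 60 [247.5 135. ] [[317.9 328.6]] [[393.8 211.2]]
```

View pics/c4.png

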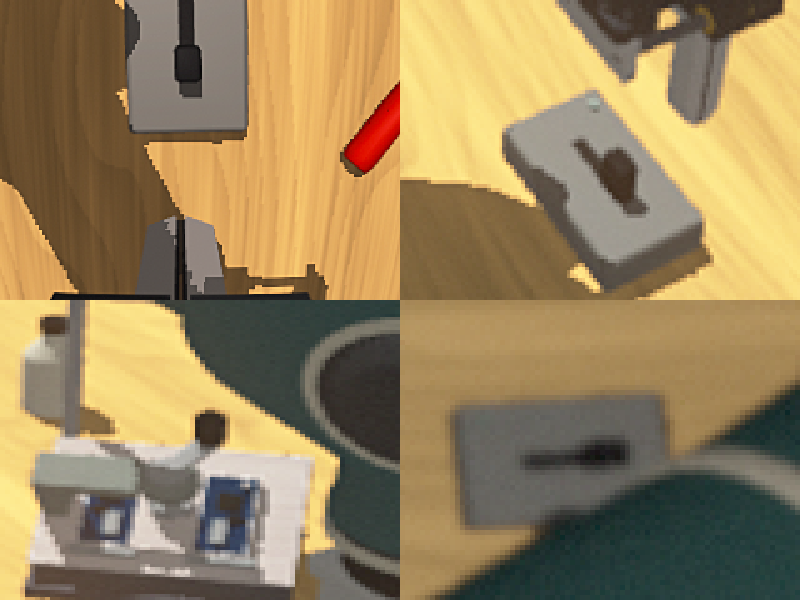

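>>> servo_tool(plan=[{"xyz":[0.1,5,0.1],"dr":[0,0,0]},{"xyz":[0.1,10,0.25],"dr":[0,0,0]},{"xyz":[0.1,12.8,0.25],"dr":[0,0,0]},{"xyz":[0.1,12.8,0.25],"dr":[0,0,0]},{"xyz":[-1,12.8,0.25],"dr":[0,0,0]},{"xyz":[-2,12.8,0.25],"dr":[0,0,0]},{"xyz":[-2.5,12.8,0.25],"dr":[0,0,0]},{"xyz":[-2.5,12.8,0.25],"dr":[0,0,0]}])

```text
time: 22.88
eef_pos: [506.7, -373.4, 23.8]
tcp_rot: [-1.217, 1.193, -1.196]
contact_force: [0.0, -0.1, -0.6]
width: -0.1
```

>>> servo_tool(plan=[{"xyz":[-0.5,0,0],"dr":[0,0,0]},{"xyz":[-1,0,0],"dr":[0,0,0]},{"xyz":[-1.5,0,0],"dr":[0,0,0]},{"xyz":[-2,0,0],"dr":[0,0,0]},{"xyz":[-2,0,0],"dr":[0,0,0]}])

```text
time: 23.5
eef_pos: [506.2, -353.3, 23.8]
tcp_rot: [-1.217, 1.193, -1.196]
contact_force: [-0.6, -1.8, -1.7]
width: 0.2
```

>>> servo_tool(plan=[{"xyz":[-0.7,0,0],"dr":[0,0,0]},{"xyz":[-1.4,0,0],"dr":[0,0,0]},{"xyz":[-2,0,0],"dr":[0,0,0]},{"xyz":[-2.5,0,0],"dr":[0,0,0]},{"xyz":[-2.5,0,0],"dr":[0,0,0]}])

```text
time: 24.12
eef_pos: [505.4, -328.1, 23.9]
tcp_rot: [-1.218, 1.193, -1.196]
contact_force: [-2.9, -4.9, -1.0]
width: 0.7
```

>>> servo_tool(plan=[{"xyz":[-0.4,0,0],"dr":[0,0,0]},{"xyz":[-0.8,0,0],"dr":[0,0,0]},{"xyz":[-1,0,0],"dr":[0,0,0]},{"xyz":[-1,0,0],"dr":[0,0,0]}])

```text
time: 24.62
eef_pos: [505.0, -322.4, 24.4]
tcp_rot: [-1.222, 1.19, -1.205]
contact_force: [4.6, -30.5, -18.1]
width: 0.6
```

>>> servo_tool(plan=[{"xyz":[0,0,0],"dr":[0,0,0]},{"xyz":[0,-5,0],"dr":[0,0,0]},{"xyz":[0,-11,0],"dr":[0,0,0]},{"xyz":[0,-16,0],"dr":[0,0,0]},{"xyz":[4,-18,0],"dr":[0,0,0]},{"xyz":[4,-18,0],"dr":[0,0,0]},{"xyz":[4,-18,0],"dr":[0,0,0]}])

```text
time: 25.5
eef_pos: [505.2, -359.7, 204.1]
tcp_rot: [-1.221, 1.19, -1.203]
contact_force: [0.4, 0.2, -0.3]
width: 0.9
```

```bash
python3 - <<'E'
from h import *
load();s=env.get_state();print(s["time"],s["eef_pos"],s["contact_force"])
r=env.read_camera("wrist");w=r["image"][:,:,::-1];a=cams["side"][2][:,:,::-1]
C=np.zeros((600,800,3),np.uint8);C[:300,:400]=cv2.resize(w[60:270,140:420],(400,300),interpolation=0)
C[:300,400:]=cv2.resize(a[284:364,260:366],(400,300),interpolation=0)
C[300:,:400]=cv2.resize(a[195:255,260:340],(400,300),interpolation=0)
C[300:,400:]=cv2.resize(w[20:230,280:512],(400,300),interpolation=0)
cv2.imwrite("pics/c5.png",C);cv2.imwrite("pics/w9.png",w)
for y in(-337,-302):print(y,wproj(r,np.array([508,y,60])),proj("side",[506,y,60]))
E
```

```text
25.6 [ 505.25731122 -359.36680772  203.89583989] [-0.27890116 -0.01098736  0.65429569]
-337 [250.08296407 158.43785671] [[317.34417762 326.12422064]]
-302 [250.71945466 128.50429941] [[309.79896465 316.02499191]]
```

View pics/c5.png

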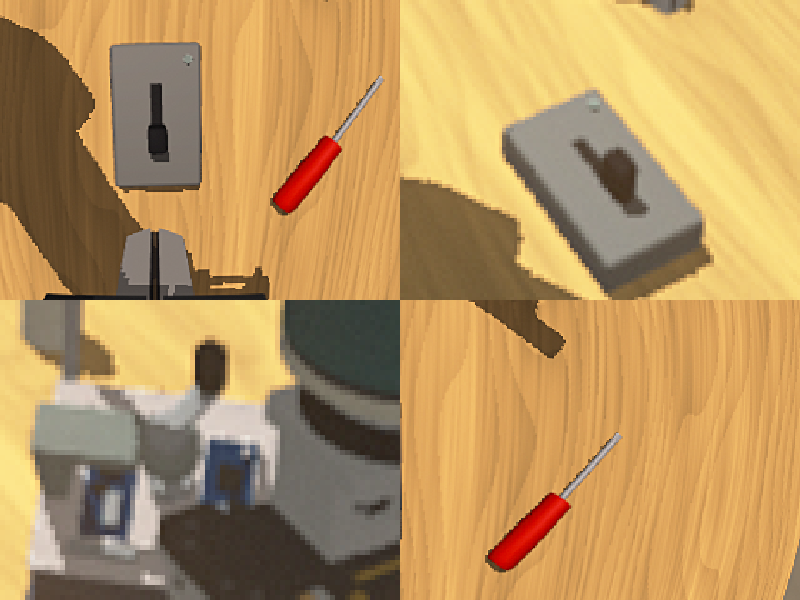

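```bash
python3 - <<'E'
from h import *
load();im=cams["side"][2]
m=(im[195:222,294:312].max(2)<75).astype(np.uint8);n,lab,stt,ce=cv2.connectedComponentsWithStats(m)
for k in range(1,n):
    if stt[k,4]>15:print(stt[k]+[294,195,0,0,0],ce[k]+[294,195])
print("ref q4.27 (seen 305.84,211.67):",proj("side",bp([1.7-40*np.cos(4.27),-.5+40*np.sin(4.27),181-4*4.27])).round(2))
for q in(9.6,9.8,10,10.2,10.4):print(q,proj("side",bp([1.7-40*np.cos(q),-.5+40*np.sin(q),181-4*q])).round(2))
E
```

```text
[299 204   6  10  50] [301.4 208.2]
ref q4.27 (seen 305.84,211.67): [[306.18 210.98]]
9.6 [[297.3  205.13]]
9.8 [[299.81 206.24]]
10 [[302.05 207.81]]
10.2 [[303.95 209.77]]
10.4 [[305.41 212.04]]
```

```bash
python3 -c "
from plant import env
print(env.hand_in())"
```

```text
the job is handed in; nothing more can be done
None
```

I wound the crank clockwise to about 9.97 rad, released it, then pushed the trigger slide to its end and lifted off so it sprang back. The job was handed in at about 26 s of the 64 s allowed.

**Clamp:**
- The pad should meet the board at about 9.0 rad, so the spring should be about half pressed. The handle force was about 5.6 N at the end, against about 3.8 N running free. A side-camera check after release also put the crank at about 9.97 rad.
- I never saw the pad's gap directly, because no camera view had the resolution. Half pressed therefore rests on the crank angle and the feel. The force readings were noisy, by about 0.7 N.

**Trigger:** The slide came up against a hard stop, with about 30 N along its travel and 18 N downward on the tool. After I lifted off, the last picture showed the knob back at its rest place.

**Misfit on the way:** The fingertips acted about 25 to 35 mm shorter than stated. My first grip slipped off the handle's end at about 4.2 rad, and a second attempt closed on top of the handle with about 9 N. The third, deeper grip held to the end.

**Bystanders and board:** The screwdriver shows undisturbed in the last picture. I did not look at the bottle and pliers again at the end, but the hand did not come near them after the first swing across the bench. The board appeared to lie in place under the clamp in the side view, though I did not measure it.

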